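Prop open the charging case and unplug its battery

ROBOT

A 6-joint arm with a two-finger parallel gripper is mounted at the origin on a cart in front of the work surface, level with it; the furniture and walls round the work are solid. World frame = base frame: x ahead of the robot, y to its left, z up, the work surface at z = 0. Lengths are in m, angles in rad, forces in N, time in s.
With the tool pointing down it reaches from about 0.25 to 0.725 m from the base axis. Payload 9.7 kg.
Tool frame: the origin (TCP) lies midway between the tips of the shut fingers; the grasp point (between the pads) lies 19 mm behind it; x points along the fingers, y is the direction in which the jaws open and shut, and the axes are right-handed (so a half turn about x gives the same grasp; the last joint's range is limited). The gripper opens to 85 mm and grips with 20 to 120 N. Pads are 22 mm wide; open, the fingers measure 114 mm over their backs; the gripper's body (76 mm by 85 mm) begins 54 mm behind the grasp point. The pads swing forward as they close: fully open they stand 13 mm farther back than shut.
Start: joints at [-1.21, 0.087, 0.176, 1.66, 0, 1.571], TCP at [0.194, -0.515, 0.198] pointing down, gripper open.
Joint ranges: [-3.13, 3.13], [-0.85, 1.81], [-1.15, 1.24], [-2.2, 2.28], [-1.44, 1.52], [-3.14, 3.14]. Speed limits (rad/s): [2.22, 2.22, 2.57, 3.14, 3.14, 3.14].

INTERFACE

Orientations are given as a unit quaternion [x, y, z, w].
In Python, from cell import read_state, read_camera, camera_model, close_job gives the robot as it stands. The module is installed in compiled form; this text tells all that it offers.
- The arm moves only by the tool send_rows, never from a script. Its arguments are lists of equal length, an entry for each row: "dr": the turn, a rotation vector about the tool's x, y, z in rad, a list of three; "offset": the shift along the tool's x, y, z in m, a list of three; "claw": the gripper's target within -1 to 1 (shut at 1, half-way at 0, fully open at -1). A call has 1 to 12 rows; each row is the pose to reach, as a shift and turn from the pose commanded when the call began, along the tool's axes at that moment; what a row does not reach only later rows make up. A row lasts 1/12 s, in which the tool goes at most 41.7 mm and 7.16 degrees, less where a joint would pass 70% of its speed; a pose out of reach is approached as far as the arm can. A call with a gripper value outside its range is refused whole. The fingers move at their own pace and stop on an object; "newtons" is the grip in N (left out, the last holds). Time passes only in rows, so rows that repeat a pose let the fingers close. It gives the time, the measured TCP pose, the force and the opening at its end, in the units of the state.
- read_state(): the state, without advancing time (a new reading comes with each control period).
- read_camera(name): name is "side" or "top" or "wrist"; returns the picture (420x560x3 uint8, red, green, blue); there is no depth.
- camera_model(name): a dict with "vfov" (degrees; the focal length in pixels is half the picture's height over the tangent of half this angle, whatever the lens; pixels are square), "cx", "cy" (the principal point, pixels), "R" (3x3) and "t" (3): a world point X has camera coordinates R X + t. Camera axes: x right, y down, z forward; pixel columns grow to the right and rows downward; lengths in m; the calibration is good to about 2 mm. The wrist camera is an equidistant fisheye: a pixel r from the principal point sees the ray r / f radians off the axis. A picture is of the moment at which its call begins: read the wrist's pose just before it. camera_model takes no time and is no camera call; for the wrist camera it gives the pose at the moment of the call.
- close_job(): hands the job in, once; it reports no verdict.
The state is a dict: "time_s": time; "joint_pos": joint angles; "joint_vel": joint speeds; "joint_torque": joint torques, N m; "position": TCP position; "ee_rot": TCP orientation; "ft_force": force on the tool from outside, world axes, zero at the start; "ft_torque": the same for the moment, N m; "gripper_width": finger opening in m.
Only numpy, scipy, OpenCV 4.12 (cv2) and the standard library are available. Lean on these libraries where they do the work, as an engineer would, in place of code of your own. Each camera call takes 0.05 s, during which the arm holds its last target.

TASK

Open the black charging case by the yellow tab on its lid and lock the folding stay on its side, by its red knob, past its straight position until it stops, so that the lid stays up by itself. Then pull the green battery out of its spring-catch socket in the case and stand it upright on the square rubber mat, leaving the lid propped and the other things on the bench where they are.

Things in the scene. Friction and masses are not known exactly. Their poses are not given: they have to be found in the camera images.
- charging_case: black plastic case fixed to the bench, 160 (x) x 200 (y) x 92 mm without its lid, walls 6 mm; origin at the centre of its underside, +x to its far, hinged side, +y to its left, z up. Pull tab at its front (-x), folding stay outside its right wall (-y). Inside, round x = -28, y = 0, a blue socket block (64 x 72 mm, top 33 mm above the origin); otherwise empty.
- lid_hinge (a point): middle of the lid's hinge axis, which runs along the case's y axis on its far top rim, 92 mm above the bench. Fixed to the case.
- case_lid (a joint): angle of the grey lid (about 300 g, 160 x 200 mm, 16 mm thick) about the hinge: 0 shut, grows as its front edge rises; 1.48 is the most the stay allows. The hinge is stiff: left alone the lid falls shut from below about 0.8 and stands, loosely, where it is left above about 1.2.
- lid_tab (a point): where to pinch the yellow pull tab by its two sides: 190 mm from the hinge axis, 30 mm ahead of the lid's front edge, mid width of the lid, mid thickness of the tab, 100 mm above the bench when shut. The tab is 26 mm wide along the case's y axis, 10 mm thick, 42 mm long and moves with the lid; it can turn between the fingers as the lid rises.
- stay_knob (a point): middle of the stay's knob: a red rod, 15 mm diameter, 48 mm long, along the case's y axis, at the stay's elbow; this point is 39 mm outside the case's right wall. Lid shut, it hangs beside the wall, 47 mm above the bench; lid at 1.3, it is about 17 mm above the rim, 40 mm ahead of the hinge. It goes round stay_pivot at 93 mm radius.
- stay_pivot (a point): point on the axis (along the case's y axis) about which the stay's lower link and knob turn on the case, taken level with stay_knob sideways: in the case's frame 45 mm towards the front from its middle, 22 mm below the rim. Fixed to the case.
- stay_elbow (a joint): unfolding of the stay's elbow, rad: 0 lid shut, 1.8 at lid 1.3, 2.57 its two steel links (93 mm case to knob, 73 mm knob to lid) in line, 2.77 at its stop, over centre, locked. Drawing the knob forward (case -x) and up round stay_pivot with a few N unfolds it, lifts the lid the last bit and meets the stop. Lifting the lid alone gets it only nearly straight.
- battery: green battery, grey foot, about 160 g, 77 mm high; origin at the centre of its underside, z up, x and y as the case's at the start. Upper part 46 (x) x 36 (y) mm, 27 to 77 mm above the origin; foot 40 x 28 mm. It starts in the socket, origin 6 mm above the bench. Two spring plungers hold it: about 6 to 12 N straight up frees it within 8 mm; the foot leaves the socket after 27 mm.
- mat: square black and grey rubber mat, 130 x 130 x 3 mm, fixed on the bench to the left of the case; origin at the centre of its underside, its top 3 mm above that.
- polish_tin: round red tin of shoe cream, 80 mm across and 23 mm high, loose bystander; origin at the centre of its underside.
- thread_spool: upright spool of dark thread, 38 mm across and 58 mm high, loose bystander; origin at the centre of its underside.
- wax: dark brown lump of wax, 36 x 47 x 25 mm, loose bystander; origin at the centre of its underside.
- sanding_block: cork sanding block, 37 x 74 x 27 mm, loose bystander; origin at the centre of its underside.
- jar_eyelets: lidded glass jar, 82 mm across and 96 mm high, loose bystander at the back left; origin at the centre of its underside.

How it is judged:
On the way, in this order (a step that is already met when the one before it is completed fails the run):
1. the lid is up and its stay locked over centre (value of joint case_lid above 1.38 rad and value of joint stay_elbow above 2.68 rad), for 0.3 s.
2. the battery is out of its socket, the stay still locked (all of step 1 and z of battery in the frame of charging_case above 0.04 m), for 0.1 s.
At the end, for the whole second after the job is handed in: The lid stands above 1.38 rad with the stay's elbow locked past straight (above 2.68 rad); the battery stands upright (within 7 degrees) and still on the mat, its centre within 50 mm of the mat's centre along each of the mat's sides (all of step 1 and x of battery in the frame of mat between -0.05 and 0.05 m and y of battery in the frame of mat between -0.05 and 0.05 m and height (world z) of battery between 0 and 0.008 m and angle between battery's own z axis and vertical below 0.12 rad and linear speed of battery below 0.02 m/s); the robot touches nothing.
It fails at once if a bystander (polish_tin, thread_spool, wax, sanding_block, jar_eyelets) is moved by more than 30 mm (distance of any of polish_tin, thread_spool, wax, sanding_block, jar_eyelets from where it was at the start of the episode above 0.03 m).
It also fails if it takes over 56 s, if anything falls off the work surface, if the arm or the gripper's body presses on something with over 40 N, if the wrist force passes 120 N, or if a joint passes its speed limit or range.

## Working session

There is one attempt and no reset: what is moved stays moved. The work goes in short steps, Python scripts to look and compute and a tool call to move; the robot and the scene stay as the last step left them, time stands still between calls to the robot, and variables do not carry over. Pictures are saved under pics/ and viewed, and the job is handed in when it is done.

Besides the shell and the picture viewer there is one more tool, called as a command line: name --argument value ..., lists and objects as JSON in quotes. send_rows: Moves the arm, as the interface text tells. Its arguments: {"type":"object","properties":{"dr":{"type":"array","items":{"type":"array","items":{"type":"number"}}},"offset":{"type":"array","items":{"type":"array","items":{"type":"number"}}},"claw":{"type":"array","items":{"type":"number"}},"newtons":{"type":"number"}},"required":["dr","offset","claw"]}

```bash
mkdir -p pics; ls; python3 - <<'E'
from cell import *
import cv2,json
s=read_state()
print({k:s[k] for k in s})
for n in ["side","top","wrist"]:
    m=camera_model(n);print(n,m)
    cv2.imwrite(f"pics/{n}0.png",cv2.cvtColor(read_camera(n),cv2.COLOR_RGB2BGR))
E
```

```text
pics
{'time_s': 0.0, 'joint_pos': array([-1.21003511e+00,  8.74663710e-02,  1.75144836e-01,  1.65982478e+00,
       -3.00110047e-05,  1.57081216e+00]), 'joint_vel': array([ 0.00212517, -0.00047265,  0.00235843, -0.0020552 , -0.00094157,
       -0.00114426]), 'joint_torque': array([-2.25265967e-04, -5.20381773e+01,  4.64811873e+01,  1.60020887e-02,
        4.16513842e-05,  3.33622729e-06]), 'position': array([ 0.19403478, -0.51433684,  0.19768514]), 'ee_rot': array([-0.69553909, -0.12731991,  0.69573123, -0.12638463]), 'ft_force': array([0.21017131, 0.01973031, 0.26921637]), 'ft_torque': array([-0.06846137,  0.00186175, -0.03337816]), 'gripper_width': 0.08535381265601565}
side {'vfov': 51.510452366576345, 'cx': 279.10714718853177, 'cy': 207.62837023421287, 'R': array([[-0.98746918, -0.15578466,  0.02521444],
       [-0.10120978,  0.50256948, -0.85859216],
       [ 0.12108348, -0.85038524, -0.5120388 ]]), 't': array([0.49902986, 0.16122569, 1.12770631])}
top {'vfov': 50.22441589938697, 'cx': 275.9911625793433, 'cy': 209.24057882126664, 'R': array([[ 0.02365012, -0.99970792,  0.00497465],
       [-0.98798475, -0.02413241, -0.15265567],
       [ 0.15273113, -0.00130456, -0.98826692]]), 't': array([-0.07756615,  0.53224217,  1.24707044])}
wrist {'vfov': 65.70646984690485, 'cx': 283.34286341413355, 'cy': 208.6238411397536, 'R': array([[ 0.35263111, -0.93575651, -0.00332529],
       [-0.89911502, -0.33980357,  0.27590888],
       [-0.25931347, -0.09430424, -0.96117804]]), 't': array([-0.54880729, -0.03733719,  0.37968399])}
```

View pics/side0.png

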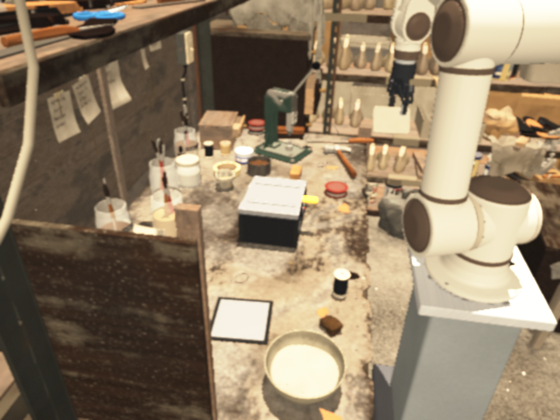

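View pics/top0.png

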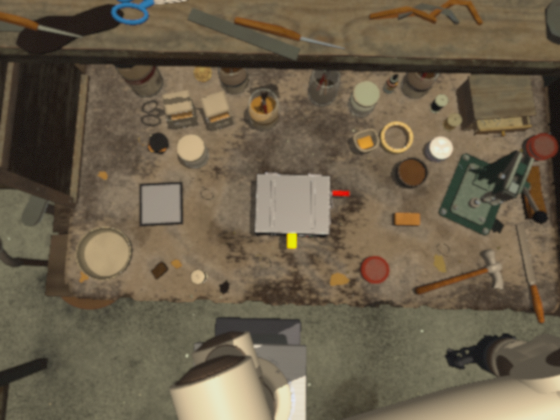

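View pics/wrist0.png

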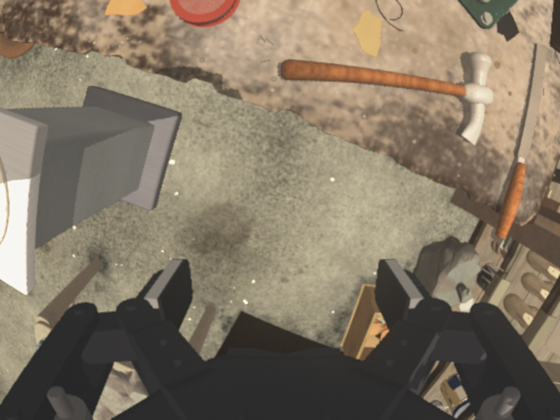

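The side view shows the case at (272,212), with its tab at (310,199) and the mat at (242,320). In the top view the lid spans about (256–330, 175–235), with the tab at (291,240), the knob at (341,194) and the mat at (161,204). The wrist view shows only the floor and the bench edge.

```bash
cat > h.py <<'E'
import numpy as np, cv2
from cell import *
from scipy.spatial.transform import Rotation as Rot
def ray(n,u,v,m=None):
    m=m or camera_model(n); f=210/np.tan(np.radians(m['vfov'])/2)
    d=np.array([(u-m['cx'])/f,(v-m['cy'])/f,1.0])
    if n=='wrist':
        r=np.hypot(d[0],d[1]); d=np.array([d[0]/r*np.sin(r),d[1]/r*np.sin(r),np.cos(r)]) if r>1e-9 else np.array([0,0,1.])
    R=np.array(m['R']);return -R.T@m['t'],R.T@(d/np.linalg.norm(d))
def plane(n,u,v,z,m=None):
    c,d=ray(n,u,v,m);return c+d*(z-c[2])/d[2]
def tri(a,b):
    (c1,d1),(c2,d2)=a,b
    s=np.linalg.lstsq(np.c_[d1,-d2],c2-c1,rcond=None)[0]
    p,q=c1+d1*s[0],c2+d2*s[1];return (p+q)/2,np.linalg.norm(p-q)
def proj(n,X,m=None):
    m=m or camera_model(n); f=210/np.tan(np.radians(m['vfov'])/2)
    c=np.array(m['R'])@X+m['t']
    if n=='wrist':
        t=np.arctan2(np.hypot(c[0],c[1]),c[2]);k=f*t/np.hypot(c[0],c[1]);return c[:2]*k+[m['cx'],m['cy']]
    return c[:2]/c[2]*f+[m['cx'],m['cy']]
def snap(n,name,crop=None,sc=1):
    m=camera_model(n);im=read_camera(n);b=cv2.cvtColor(im,cv2.COLOR_RGB2BGR)
    cv2.imwrite(f'pics/{name}_raw.png',b)
    o=b
    if crop: o=b[crop[1]:crop[3],crop[0]:crop[2]]
    if sc!=1:o=cv2.resize(o,None,fx=sc,fy=sc,interpolation=cv2.INTER_CUBIC)
    cv2.imwrite(f'pics/{name}.png',o);return b,m
def blobs(b,lo,hi,roi=None,amin=15):
    h=cv2.cvtColor(b,cv2.COLOR_BGR2HSV);k=cv2.inRange(h,lo,hi)
    if roi:
        z=np.zeros_like(k);z[roi[1]:roi[3],roi[0]:roi[2]]=1;k=k*z
    n,l,st,c=cv2.connectedComponentsWithStats(k)
    return [(c[i].round(1),st[i]) for i in range(1,n) if st[i][4]>=amin]
E
python3 - <<'E'
from h import *
t=cv2.imread('pics/top0.png');s=cv2.imread('pics/side0.png')
Y=((22,150,120),(35,255,255));Rd=((0,170,100),(6,255,255))
ty=blobs(t,*Y,(250,220,330,260));sy=blobs(s,*Y,(290,180,340,220))
tr=blobs(t,*Rd,(320,180,360,210));print(ty,sy,tr)
a=ty[0][0];b=sy[0][0]
print('tab',tri(ray('top',*a),ray('side',*b)),plane('top',*a,.1))
print('knob',plane('top',*tr[0][0],.047))
# lid
for nm,roi,z in(('lid',(245,165,340,243),.108),('mat',(130,175,190,235),.003)):
    g=cv2.cvtColor(t,cv2.COLOR_BGR2HSV)
    k=((g[...,1]<40)&(g[...,2]>110)).astype(np.uint8)*255
    if nm=='mat': pass
    zz=np.zeros_like(k);zz[roi[1]:roi[3],roi[0]:roi[2]]=1;k=k*zz
    k=cv2.morphologyEx(k,cv2.MORPH_CLOSE,np.ones((5,5)))
    cs=max(cv2.findContours(k,0,1)[0],key=cv2.contourArea)
    bx=cv2.boxPoints(cv2.minAreaRect(cs));P=np.array([plane('top',*p,z) for p in bx])
    print(nm,bx.round(1).tolist(),P.round(4).tolist(),P.mean(0),np.linalg.norm(P[1]-P[0]),np.linalg.norm(P[2]-P[1]))
    for i in range(2): d=P[i+1]-P[i];print(np.degrees(np.arctan2(d[1],d[0])))
cv2.imwrite('pics/z.png',cv2.resize(t[160:260,130:390],None,fx=3,fy=3,interpolation=cv2.INTER_CUBIC))
E
```

```text
[(array([291.2, 240.5]), array([286, 233,  12,  16, 172], dtype=int32))] [(array([309.1, 201.9]), array([303, 201,  13,   3,  22], dtype=int32))] [(array([341. , 192.8]), array([333, 190,  17,   7, 103], dtype=int32))]
tab (array([ 0.43999762, -0.10827893,  0.09147816]), np.float64(0.0015642909555903639)) [ 0.4400606 -0.1079552  0.1      ]
knob [ 0.58550237 -0.25078087  0.047     ]
lid [[254.1999969482422, 232.8000030517578], [257.1000061035156, 171.5], [330.5, 175.0], [327.6000061035156, 236.3000030517578]] [[0.4577, -0.0072, 0.108], [0.6276, -0.01, 0.108], [0.6227, -0.2126, 0.108], [0.4531, -0.2056, 0.108]] [ 0.54028569 -0.10885885  0.108     ] 0.16986636144732878 0.20270214958196617
-0.9350028526725415
-91.37062258163789
mat [[142.0, 184.0], [179.0, 184.0], [179.0, 222.0], [142.0, 222.0]] [[0.6062, 0.3365, 0.003], [0.6089, 0.2263, 0.003], [0.4949, 0.2198, 0.003], [0.4922, 0.3286, 0.003]] [0.55055869 0.27780357 0.003     ] 0.11022752225227297 0.1142791555500211
-88.58419352362705
-176.7540775147964
```

View pics/z.png

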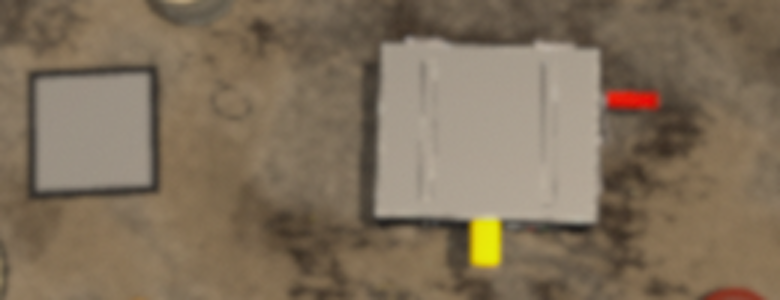

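```bash
cat >> h.py <<'E'
YAW=np.radians(-1.0)
RC=Rot.from_euler('z',YAW).as_matrix()
C0=np.array([0.541,-0.109,0.0])
def case(x,y,z): return C0+RC@np.array([x,y,z])   # metres, case frame
def toolR(X,Y):
    X=np.array(X,float);X/=np.linalg.norm(X);Y=np.array(Y,float);Y-=X*(X@Y);Y/=np.linalg.norm(Y)
    return np.c_[X,Y,np.cross(X,Y)]
def rel(p,R,s=None,p0=None,R0=None):
    s=s or read_state()
    if R0 is None:R0=Rot.from_quat(s['ee_rot']).as_matrix()
    if p0 is None:p0=s['position']
    off=R0.T@(np.array(p)-p0);dr=Rot.from_matrix(R0.T@R).as_rotvec()
    return dr.round(3).tolist(),off.round(4).tolist()
E
python3 - <<'E'
from h import *
s=read_state();print(Rot.from_quat(s['ee_rot']).as_matrix().round(3))
for n,u,v,z in(('tin',375,270,.02),('spool',197,277,.055),('wax',160,270,.02),('jar',191,150,.09),('sand',407,219,.027),('bowl',105,253,.03)):print(n,plane('top',u,v,z).round(3))
# lid edges refined
t=cv2.imread('pics/top0.png')
for a,b in(((130+378/3,160+217/3),(130+598/3,160+222/3)),((130+382/3,160+45/3),(130+600/3,160+49/3)),((130+377/3,160+215/3),(130+382/3,160+50/3)),((130+598/3,160+220/3),(130+601/3,160+50/3))):
    A,B=plane('top',*a,.108),plane('top',*b,.108);print(A.round(4),B.round(4),np.degrees(np.arctan2(*(B-A)[1::-1])))
for sg in(1,-1):
    print(rel(case(-.110,0,.2),toolR([0,0,-1],RC@[0,sg,0]),s))
E
```

```text
[[-0.     0.353 -0.936]
 [ 0.001 -0.936 -0.353]
 [-1.    -0.001  0.   ]]
tin [ 0.368 -0.353  0.02 ]
spool [0.336 0.15  0.055]
wax [0.353 0.263 0.02 ]
jar [0.689 0.179 0.09 ]
sand [ 0.517 -0.445  0.027]
bowl [0.398 0.42  0.03 ]
[ 0.4592 -0.0122  0.108 ] [ 0.4594 -0.2104  0.108 ] -89.92277290310838
[ 0.6178 -0.011   0.108 ] [ 0.619  -0.2113  0.108 ] -89.65466563054585
[ 0.461  -0.0112  0.108 ] [ 0.6131 -0.0111  0.108 ] 0.023347014849284243
[ 0.4613 -0.2104  0.108 ] [ 0.6181 -0.2123  0.108 ] -0.6940033559596995
([-2.763, -0.001, 0.0], [-0.0019, -0.2975, -0.3655])
([0.378, 0.0, 0.001], [-0.0019, -0.2975, -0.3655])
```

```bash
sed -i 's/^YAW=.*/YAW=np.radians(-0.4)/; s/^C0=.*/C0=np.array([0.540,-0.109,0.0])/' h.py; python3 - <<'E'
from h import *
print(rel(case(-.110,0,.17),toolR([0,0,-1],RC@[0,-1,0])))
E
```

```text
([0.368, 0.0, 0.001], [0.0281, -0.2967, -0.3641])
```

send_rows --dr '[[0.06,0,0],[0.12,0,0],[0.18,0,0],[0.24,0,0],[0.3,0,0],[0.368,0,0],[0.368,0,0],[0.368,0,0],[0.368,0,0],[0.368,0,0],[0.368,0,0],[0.368,0,0]]' --offset '[[0,-0.027,-0.033],[0,-0.054,-0.066],[0,-0.081,-0.099],[0.01,-0.108,-0.132],[0.01,-0.135,-0.165],[0.01,-0.162,-0.2],[0.02,-0.19,-0.233],[0.02,-0.217,-0.266],[0.02,-0.244,-0.3],[0.028,-0.271,-0.333],[0.028,-0.297,-0.364],[0.028,-0.297,-0.364]]' --claw '[-0.3,-0.3,-0.3,-0.3,-0.3,-0.3,-0.3,-0.3,-0.3,-0.3,-0.3,-0.3]' --newtons 40

```text
time_s: 1.15
position: [0.4312, -0.1042, 0.1697]
ee_rot: [-0.707, 0.001, 0.707, 0.002]
ft_force: [0.3, -0.8, -0.2]
gripper_width: 0.0559
```

```bash
python3 - <<'E'
from h import *
s=read_state();print(s['position'],s['gripper_width'],s['joint_pos'].round(2))
b,m=snap('wrist','w1')
Y=((22,150,120),(35,255,255))
for c,st in blobs(b,*Y,amin=100): print(c,st,plane('wrist',*c,.105,m))
print(proj('wrist',case(-.110,0,.1),m))
print(plane('wrist',283,100,.108,m))
E
```

```text
[ 0.43120244 -0.1042289   0.16969298] 0.055865467764293825 [-0.24 -0.17 -0.13  1.61  0.    2.91]
[287.9 183.9] [272 174  34  17 102] [ 0.45017599 -0.1077628   0.105     ]
[291.2 220.5] [277 215  28  10 130] [ 0.42115071 -0.11030899  0.105     ]
[288.45462352 207.80040405]
[ 0.51274702 -0.10436643  0.108     ]
```

View pics/w1.png

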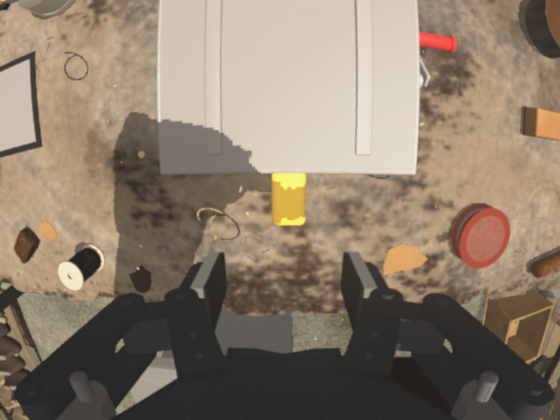

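```bash
python3 - <<'E'
from h import *
m=camera_model('wrist')
for u,v,z in((160,173,.108),(416,174,.108),(272,173,.105),(306,173,.105),(276,225,.105),(305,225,.105),(420,40,.047),(455,44,.047),(438,42,.047)):print((u,v),plane('wrist',u,v,z,m).round(4))
for x in(-.08,-.122):
  for y in(-.013,.013): print(proj('wrist',case(x,y,.105),m).round(0))
print(proj('wrist',case(.045,-.139,.047),m))
E
```

```text
(160, 173) [ 0.4609 -0.0085  0.108 ]
(416, 174) [ 0.4598 -0.2079  0.108 ]
(272, 173) [ 0.4588 -0.0958  0.105 ]
(306, 173) [ 0.4587 -0.1212  0.105 ]
(276, 225) [ 0.4177 -0.0984  0.105 ]
(305, 225) [ 0.4176 -0.1211  0.105 ]
(420, 40) [ 0.5818 -0.2352  0.047 ]
(455, 44) [ 0.5837 -0.2747  0.047 ]
(438, 42) [ 0.5827 -0.255   0.047 ]
[306. 171.]
[272. 171.]
[305. 225.]
[272. 225.]
[431.93154319  39.72198152]
```

```bash
python3 - <<'E'
from h import *
s=read_state();print(s['position'])
print(rel(case(-.110,0.0005,.080),toolR([0,0,-1],RC@[0,-1,0])))
E
```

```text
[ 0.43142637 -0.10416979  0.16963833]
([0.004, 0.0, 0.001], [0.0896, 0.0037, 0.0014])
```

send_rows --dr '[[0.002,0,0],[0.004,0,0],[0.004,0,0],[0.004,0,0],[0.004,0,0],[0.004,0,0]]' --offset '[[0.01,0.004,0.001],[0.03,0.004,0.001],[0.05,0.004,0.001],[0.07,0.004,0.001],[0.09,0.004,0.001],[0.09,0.004,0.001]]' --claw '[-0.3,-0.3,-0.3,-0.3,-0.3,-0.3]'

```text
time_s: 1.7
position: [0.4261, -0.1129, 0.0761]
ee_rot: [-0.705, 0.004, 0.709, 0.005]
ft_force: [-0.4, 0.1, -0.8]
gripper_width: 0.0554
```

```bash
python3 - <<'E'
from h import *
s=read_state();print(s['position'],s['gripper_width'],s['ft_force'])
b,m=snap('wrist','w2')
E
```

```text
[ 0.42614445 -0.1128864   0.07611341] 0.05540837097490863 [-0.36863372  0.14429247 -0.81469805]
```

View pics/w2.png

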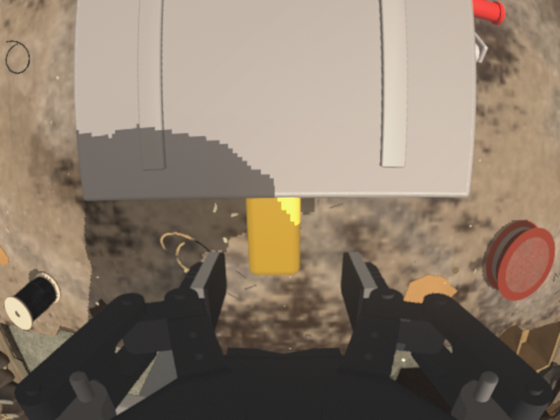

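send_rows --dr '[[-0.003,0,0],[-0.003,0,0],[-0.003,0,0],[-0.003,0,0],[-0.003,0,0],[-0.003,0,0],[-0.003,0,0],[-0.003,0,0]]' --offset '[[-0.004,-0.004,-0.004],[-0.004,-0.004,-0.004],[-0.004,-0.004,-0.004],[-0.004,-0.004,-0.004],[-0.004,-0.004,-0.004],[-0.004,-0.004,-0.004],[-0.004,-0.004,-0.004],[-0.004,-0.004,-0.004]]' --claw '[-0.3,-0.3,1,1,1,1,1,1]' --newtons 50

```text
time_s: 2.42
position: [0.4329, -0.1083, 0.0844]
ee_rot: [0.707, -0.003, -0.707, -0.003]
ft_force: [-0.2, 0.3, 0.5]
gripper_width: 0.0002
```

```bash
python3 - <<'E'
from h import *
s=read_state();print(s['time_s'],s['position'],s['gripper_width'],s['ft_force'])
R0=Rot.from_quat(s['ee_rot']).as_matrix();p0=s['position'];print(R0.round(3))
H=case(.08,0,.092)
g=p0+R0[:,0]*-0.019
r=np.hypot(.19,.008)
ph=np.arctan2(.008,.19)
for th in np.linspace(0,1.33,12):
    d=(r*(np.array([-np.cos(th+ph),0,np.sin(th+ph)])-np.array([-np.cos(ph),0,np.sin(ph)])))
    print(round(th,2),(R0.T@(RC@d)).round(3).tolist())
E
```

```text
2.4167 [ 0.4328859  -0.10825358  0.08442078] 0.00024895318896653166 [-0.18534308  0.26779763  0.46420323]
[[ 0.    -0.008 -1.   ]
 [-0.    -1.     0.008]
 [-1.     0.    -0.   ]]
0.0 [0.0, 0.0, 0.0]
0.12 [-0.023, -0.0, -0.002]
0.24 [-0.045, -0.0, -0.007]
0.36 [-0.067, -0.0, -0.015]
0.48 [-0.087, -0.0, -0.026]
0.6 [-0.107, -0.0, -0.038]
0.73 [-0.124, -0.0, -0.053]
0.85 [-0.14, -0.0, -0.07]
0.97 [-0.153, -0.0, -0.089]
1.09 [-0.164, -0.0, -0.109]
1.21 [-0.173, -0.0, -0.13]
1.33 [-0.178, -0.0, -0.152]
```

```bash
python3 - <<'E'
from h import *
snap('wrist','w3');snap('side','s3',(200,140,380,275),4)
E
```

```text
(no output)
```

View pics/w3.png

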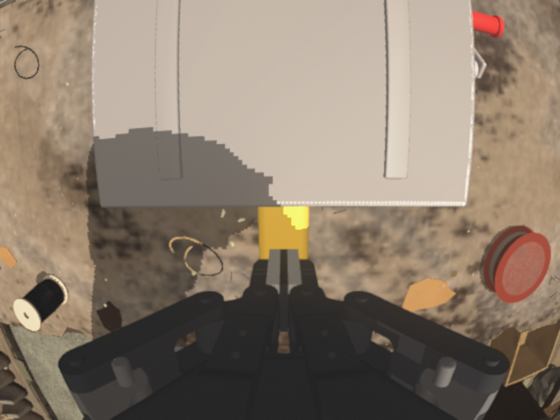

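View pics/s3.png

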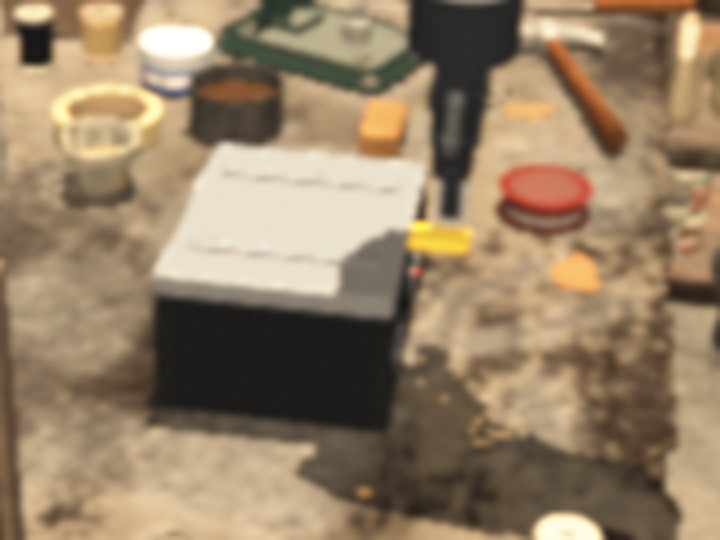

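```bash
python3 - <<'E'
from h import *
s=read_state();m=camera_model('wrist');p=s['position']
print(p,s['ft_force'])
print('tcp px w',proj('wrist',p,m),'side',(proj('side',p)-[200,140])*4)
for z in(.12,.11,.105,.1,.09,.08):
    a,b=plane('wrist',259,220,z,m),plane('wrist',309,220,z,m)
    print(z,a.round(4),b.round(4),abs(a-b)[1], plane('wrist',101,205,z+.003,m)[1]-plane('wrist',466,205,z+.003,m)[1])
for X in (case(-.08,.1,.108),case(-.08,-.1,.108),case(-.122,.013,.105),case(-.122,-.013,.095),case(-.122,.013,.095)):print((proj('side',X)-[200,140])*4,proj('wrist',X,m))
E
```

```text
[ 0.43287004 -0.10821782  0.0843826 ] [ 0.13940452 -0.1865379   1.27820501]
tcp px w [282.93947459 238.82330896] side [444.74375927 257.16460991]
0.12 [ 0.456  -0.0977  0.12  ] [ 0.4559 -0.1204  0.12  ] 0.022686916876104843 0.1786440047507753
0.11 [ 0.4528 -0.0968  0.11  ] [ 0.4526 -0.1211  0.11  ] 0.024307067501817978 0.19168088907402525
0.105 [ 0.4512 -0.0964  0.105 ] [ 0.451  -0.1215  0.105 ] 0.025117142814674545 0.19819933123565026
0.1 [ 0.4495 -0.096   0.1   ] [ 0.4493 -0.1219  0.1   ] 0.0259272181275311 0.2047177733972752
0.09 [ 0.4463 -0.0952  0.09  ] [ 0.4461 -0.1227  0.09  ] 0.02754736875324422 0.2177546577205251
0.08 [ 0.443  -0.0943  0.08  ] [ 0.4428 -0.1235  0.08  ] 0.02916751937895734 0.23079154204377506
[390.2535137  297.54412099] [ 99.29379196 205.04925384]
[424.04201405 160.14268593] [466.97799372 204.67644611]
[466.12538838 242.98415162] [258.80702304 278.23386514]
[468.43910447 237.28920471] [305.94755908 269.89718177]
[465.12959035 255.44893161] [260.05323373 269.91478243]
```

```bash
python3 - <<'E'
from h import *
b=cv2.imread('pics/s3_raw.png')[170:215,285:330];w=cv2.imread('pics/w3_raw.png')[190:310,230:340]
a=cv2.resize(b,(405,405),interpolation=0);c=cv2.resize(w,(370,405),interpolation=0)
cv2.imwrite('pics/z3.png',np.hstack([a,c]))
for z in(.084,.095,.105,.115):
  X=np.array([.433,-.108,z]);print(z,(proj('side',X)-[285,170])*9,(proj('wrist',X)-[230,190])*3.37)
E
```

```text
0.084 [235.11926144 309.97515868] [177.14119132 163.0325532 ]
0.095 [237.33415606 279.59908411] [176.85451801 187.54003256]
0.105 [239.36546956 251.74072463] [176.56459191 212.36785175]
0.115 [241.41393115 223.64718837] [176.24221429 240.02494319]
```

View pics/z3.png

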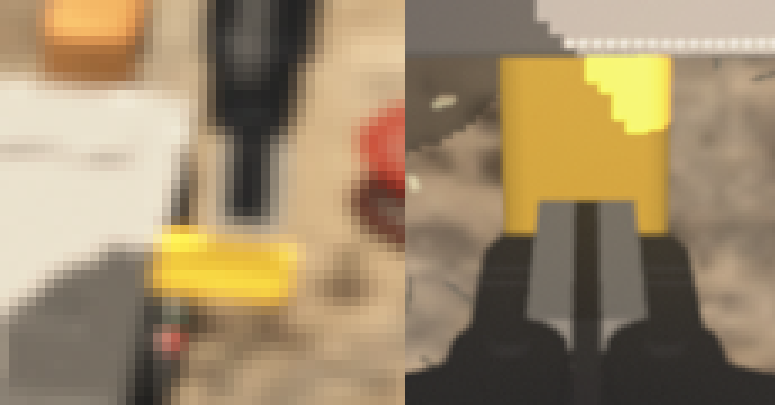

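The lid and tab sit where I measured them: both lid corners and the 26 mm tab width agree. But in the side and wrist views the shut fingertips end on top of the tab, at about z 0.11, while the TCP reads 0.084. That means the fingers closed above the tab. I'll open and go about 25 mm lower, where there is free space below, then look again.

send_rows --dr '[[0,0,0],[0,0,0],[0,0,0],[0,0,0],[0,0,0],[0,0,0],[0,0,0],[0,0,0],[0,0,0]]' --offset '[[0,0,0],[0,0,0],[0,0,0],[0,0,0],[0,0,0],[0.012,0,0.002],[0.024,0,0.002],[0.026,0,0.002],[0.026,0,0.002]]' --claw '[-0.3,-0.3,-0.3,-0.3,-0.3,-0.3,-0.3,-0.3,-0.3]'

```text
time_s: 3.27
position: [0.4302, -0.108, 0.0573]
ee_rot: [-0.706, 0.003, 0.708, 0.003]
ft_force: [0.1, -0.4, 0.5]
gripper_width: 0.0551
```

```bash
python3 - <<'E'
from h import *
s=read_state();print(s['time_s'],s['position'],s['gripper_width'],s['ft_force'])
b,m=snap('wrist','w4');snap('side','s4',(240,150,360,240),6)
for w in(0,.03,.055):print(proj('wrist',s['position']-[0,w/2,0],m),proj('wrist',s['position']-[0,w/2,-.03],m))
E
```

```text
3.2667 [ 0.43015918 -0.10804766  0.05727022] 0.055103493467629716 [ 0.07550899 -0.3885417   0.49187516]
[282.97185415 238.82324058] [282.75749801 261.02433388]
[308.82202726 238.57738975] [313.09506288 260.67510438]
[330.15055398 238.27867604] [338.03351717 260.1607077 ]
```

View pics/w4.png

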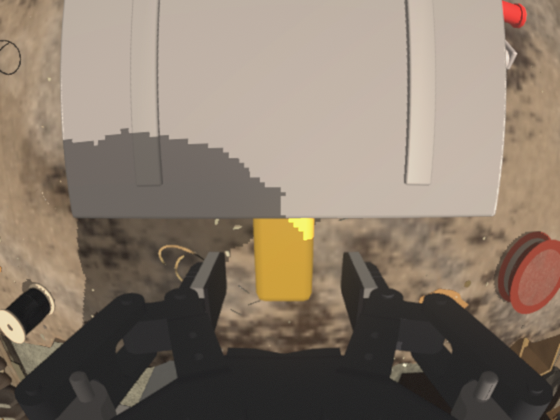

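View pics/s4.png

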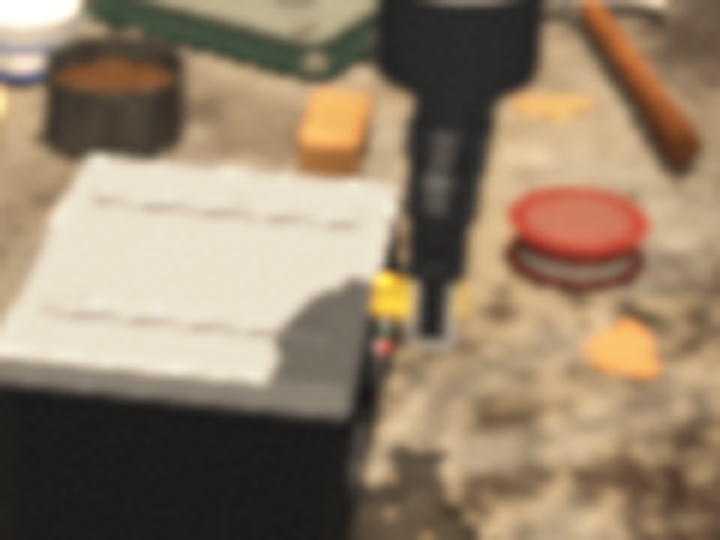

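In the side view the near finger now covers the side of the tab, with its tip at (435,340) just below it. In the wrist view the tab lies between the pads. Closing now.

send_rows --dr '[[0,0,0],[0,0,0],[0,0,0],[0,0,0],[0,0,0]]' --offset '[[0,0,0],[0,0,0],[0,0,0],[0,0,0],[0,0,0]]' --claw '[1,1,1,1,1]' --newtons 50

```text
time_s: 3.78
position: [0.4312, -0.1081, 0.0591]
ee_rot: [0.707, -0.003, -0.707, -0.003]
ft_force: [-0.9, 1.5, 5.9]
gripper_width: 0.0245
```

```bash
python3 - <<'E'
from h import *
s=read_state();print(s['time_s'],s['position'],s['gripper_width'],s['ft_force'])
b,m=snap('side','s5',(240,150,360,240),6)
for z in (.057,.067,.077,.087):
  print((proj('side',[.430,-.095,z])-[240,150])*6)
E
```

```text
3.7833 [ 0.43122105 -0.10813522  0.05905092] 0.024525074556782395 [-0.90274612  1.45329822  5.93451275]
[426.91453706 390.35538971]
[428.25440526 372.2554783 ]
[429.60550999 354.00377563]
[430.9679932  335.59836421]
```

View pics/s5.png

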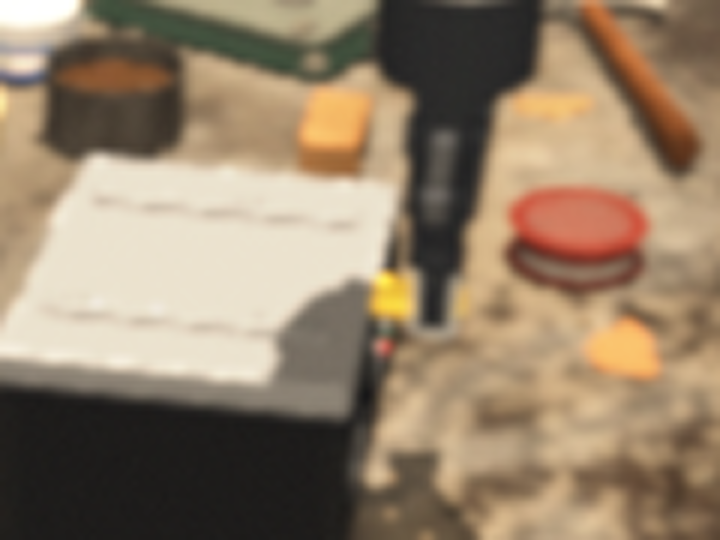

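```bash
python3 - <<'E'
from h import *
r=np.hypot(.19,.008);ph=np.arctan2(.008,.19)
P=lambda th:r*np.array([-np.sin(th+ph)+np.sin(ph),0,-(-np.cos(th+ph)+np.cos(ph))])
print([P(t).round(3).tolist() for t in np.linspace(0,.72,13)[1:]])
print([(P(t)-P(.72)).round(3).tolist() for t in np.linspace(.72,1.33,13)[1:]])
E
```

```text
[[-0.011, 0.0, -0.001], [-0.023, 0.0, -0.002], [-0.034, 0.0, -0.005], [-0.045, 0.0, -0.007], [-0.056, 0.0, -0.011], [-0.066, 0.0, -0.015], [-0.077, 0.0, -0.02], [-0.087, 0.0, -0.025], [-0.097, 0.0, -0.031], [-0.106, 0.0, -0.038], [-0.115, 0.0, -0.045], [-0.123, 0.0, -0.052]]
[[-0.007, 0.0, -0.007], [-0.013, 0.0, -0.014], [-0.019, 0.0, -0.022], [-0.025, 0.0, -0.029], [-0.03, 0.0, -0.037], [-0.035, 0.0, -0.046], [-0.04, 0.0, -0.054], [-0.044, 0.0, -0.063], [-0.047, 0.0, -0.072], [-0.05, 0.0, -0.081], [-0.053, 0.0, -0.091], [-0.055, 0.0, -0.1]]
```

send_rows --dr '[[0,0,0],[0,0,0],[0,0,0],[0,0,0],[0,0,0],[0,0,0],[0,0,0],[0,0,0],[0,0,0],[0,0,0],[0,0,0],[0,0,0]]' --offset '[[-0.011,0.0,-0.001],[-0.023,0.0,-0.002],[-0.034,0.0,-0.005],[-0.045,0.0,-0.007],[-0.056,0.0,-0.011],[-0.066,0.0,-0.015],[-0.077,0.0,-0.02],[-0.087,0.0,-0.025],[-0.097,0.0,-0.031],[-0.106,0.0,-0.038],[-0.115,0.0,-0.045],[-0.123,0.0,-0.052]]' --claw '[1,1,1,1,1,1,1,1,1,1,1,1]' --newtons 50

```text
time_s: 4.83
position: [0.4834, -0.1083, 0.181]
ee_rot: [-0.707, 0.002, 0.707, 0.003]
ft_force: [6.9, 1.9, -11.4]
gripper_width: 0.0246
```

```bash
python3 - <<'E'
from h import *
s=read_state();print(s['time_s'],s['position'],s['gripper_width'],s['ft_force'],s['joint_pos'].round(2))
snap('side','s6',(220,100,360,240),4)
E
```

```text
4.8333 [ 0.48341193 -0.10831665  0.18096345] 0.024645093479618706 [  6.85427085   1.87028778 -11.41369397] [-0.22 -0.05  0.    1.63  0.    2.93]
```

View pics/s6.png

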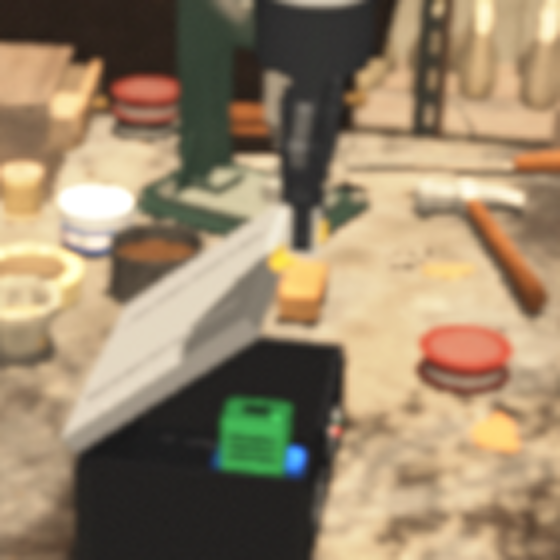

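The lid is rising with the tab held at (290,260), and the battery is visible at (255,435). Continuing the arc.

send_rows --dr '[[0,0,0],[0,0,0],[0,0,0],[0,0,0],[0,0,0],[0,0,0],[0,0,0],[0,0,0],[0,0,0],[0,0,0],[0,0,0],[0,0,0]]' --offset '[[-0.007,0.0,-0.007],[-0.013,0.0,-0.014],[-0.019,0.0,-0.022],[-0.025,0.0,-0.029],[-0.03,0.0,-0.037],[-0.035,0.0,-0.046],[-0.04,0.0,-0.054],[-0.044,0.0,-0.063],[-0.047,0.0,-0.072],[-0.05,0.0,-0.081],[-0.053,0.0,-0.091],[-0.055,0.0,-0.1]]' --claw '[1,1,1,1,1,1,1,1,1,1,1,1]'

```text
time_s: 5.88
position: [0.5825, -0.1088, 0.2357]
ee_rot: [-0.706, 0.002, 0.708, 0.003]
ft_force: [-1.3, 3.0, -7.6]
gripper_width: 0.0241
```

```bash
python3 - <<'E'
from h import *
s=read_state();print(s['time_s'],s['position'],s['gripper_width'],s['ft_force'],s['joint_pos'].round(2))
g=s['position']+[0,0,.041];H=case(.08,0,.092);d=g-H;print('lid',np.arctan2(d[2],-d[0])-.042,np.hypot(d[0],d[2]))
snap('side','s7',(220,80,360,230),4)
E
```

```text
5.8833 [ 0.58250937 -0.10875748  0.2357083 ] 0.02409535186008928 [-1.30869043  3.03709884 -7.60467806] [-0.19  0.22  0.39  1.75  0.    2.96]
lid 1.3285547523268777 0.18847428620425247
```

View pics/s7.png

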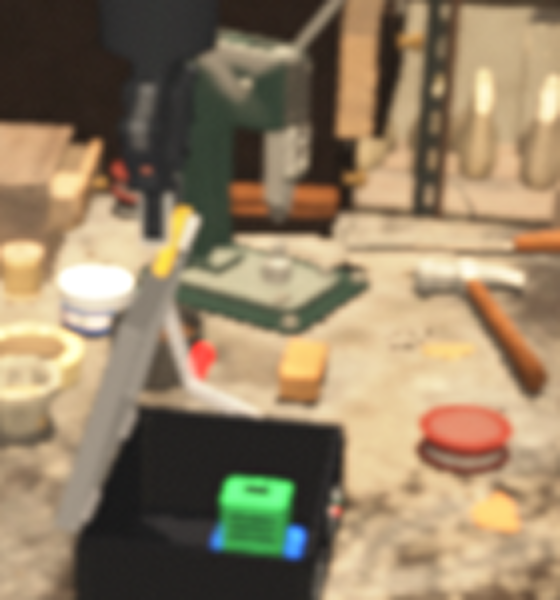

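The lid is at about 1.32, with the knob at (203,360) and the battery at (255,520). Releasing the tab and going straight up.

send_rows --dr '[[0,0,0],[0,0,0],[0,0,0],[0,0,0],[0,0,0],[0,0,0],[0,0,0],[0,0,0]]' --offset '[[0,0,0],[0,0,0],[0,0,0],[-0.01,0,0],[-0.025,0,0],[-0.04,0,0.003],[-0.055,0,0.01],[-0.07,0,0.02]]' --claw '[-0.3,-0.3,-0.3,-0.3,-0.3,-0.3,-0.3,-0.3]'

```text
time_s: 6.6
position: [0.5625, -0.1096, 0.3072]
ee_rot: [0.707, -0.003, -0.707, -0.003]
ft_force: [0.6, 0.3, -0.4]
gripper_width: 0.0554
```

```bash
python3 - <<'E'
from h import *
s=read_state();print(s['time_s'],s['position'],s['gripper_width'],s['ft_force'],s['joint_pos'].round(2))
b,m=snap('side','s8',(220,80,360,230),4)
t,_=snap('top','t8',(230,140,380,260),5)
Rd=((0,150,100),(7,255,255))
sr=blobs(b,*Rd,(255,155,290,190),8);tr=blobs(t,*Rd,(310,170,370,225),8);print(sr,tr)
for x in sr:
  for y in tr: print(tri(ray('side',*x[0]),ray('top',*y[0])))
print('pred',case(.04,-.139,.109),proj('top',case(.04,-.139,.109)),proj('side',case(.04,-.139,.109)))
E
```

```text
6.6 [ 0.56250019 -0.10955613  0.30715816] 0.055442483993160374 [ 0.60953794  0.34630194 -0.37086611] [-0.19  0.22  0.55  1.89 -0.    2.96]
[(array([270.3, 168.5]), array([268, 165,   6,   9,  36], dtype=int32))] [(array([344.1, 190.5]), array([335, 187,  19,   8, 117], dtype=int32))]
(array([ 0.57692775, -0.24911654,  0.11574799]), np.float64(0.003329221779016029))
pred [ 0.57902863 -0.24827586  0.109     ] [343.43894512 190.8248577 ] [269.03312184 170.39734371]
```

View pics/s8.png

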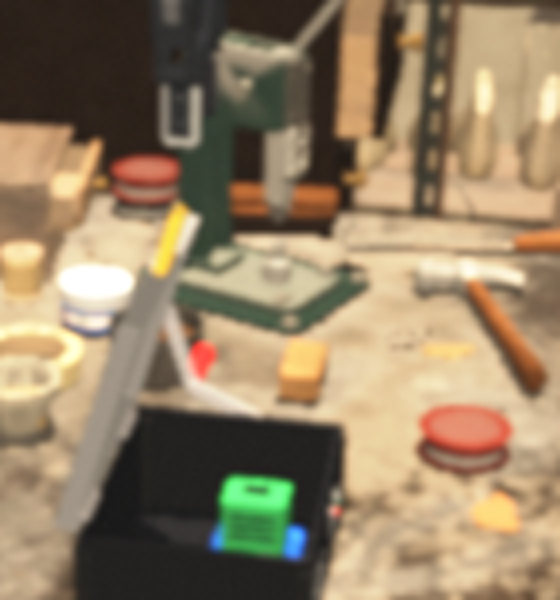

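View pics/t8.png

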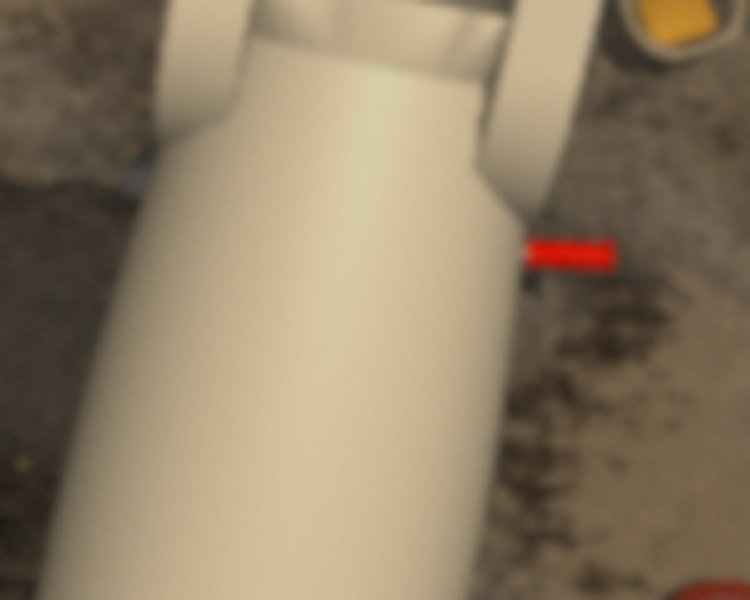

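```bash
python3 - <<'E'
from h import *
s=read_state()
R=toolR([.7071,0,-.7071],[.7071,0,.7071])
for p in ([.47,-.16,.31],[.47,-.253,.23]): print(rel(p,R,s))
dr=np.array(rel([.47,-.253,.23],R,s)[0]);print(np.degrees(np.linalg.norm(dr)),[ (dr*k/18).round(3).tolist() for k in range(1,19)])
E
```

```text
([-1.491, 0.614, 0.607], [-0.0006, 0.0511, 0.0918])
([-1.491, 0.614, 0.607], [0.0796, 0.144, 0.0914])
98.71725281314794 [[-0.083, 0.034, 0.034], [-0.166, 0.068, 0.067], [-0.249, 0.102, 0.101], [-0.331, 0.136, 0.135], [-0.414, 0.171, 0.169], [-0.497, 0.205, 0.202], [-0.58, 0.239, 0.236], [-0.663, 0.273, 0.27], [-0.746, 0.307, 0.304], [-0.828, 0.341, 0.337], [-0.911, 0.375, 0.371], [-0.994, 0.409, 0.405], [-1.077, 0.443, 0.438], [-1.16, 0.478, 0.472], [-1.243, 0.512, 0.506], [-1.325, 0.546, 0.54], [-1.408, 0.58, 0.573], [-1.491, 0.614, 0.607]]
```

send_rows --dr '[[-0.04,0.017,0.017],[-0.1,0.04,0.04],[-0.166,0.068,0.067],[-0.249,0.102,0.101],[-0.331,0.136,0.135],[-0.414,0.171,0.169],[-0.497,0.205,0.202],[-0.58,0.239,0.236],[-0.663,0.273,0.27],[-0.746,0.307,0.304],[-0.828,0.341,0.337],[-0.911,0.375,0.371]]' --offset '[[0,0,0.012],[0,0,0.03],[0,0.005,0.05],[0,0.012,0.07],[0,0.02,0.085],[0,0.03,0.092],[0,0.045,0.092],[0,0.06,0.092],[0,0.075,0.092],[0,0.09,0.092],[0.005,0.105,0.092],[0.01,0.12,0.092]]' --claw '[-0.3,-0.3,-0.3,-0.3,-0.3,-0.3,-0.3,-0.3,-0.3,-0.3,-0.3,-0.3]'

```text
time_s: 7.7
position: [0.4699, -0.2292, 0.2961]
ee_rot: [0.738, 0.179, -0.485, 0.433]
ft_force: [0.4, 0.3, -0.6]
gripper_width: 0.0552
```

```bash
python3 - <<'E'
from h import *
s=read_state();print(s['time_s'],s['position'],s['ft_force'],s['joint_pos'].round(2))
R=toolR([.7071,0,-.7071],[.7071,0,.7071])
print(rel([.47,-.253,.23],R,s)); print(rel([.543,-.253,.148],R,s))
E
```

```text
7.7 [ 0.46987106 -0.229173    0.29605198] [ 0.37461858  0.30202426 -0.57097385] [-0.51 -0.48 -0.22  1.32  0.09  1.73]
([-0.575, 0.239, 0.239], [0.0613, -0.0173, 0.0295])
([-0.575, 0.239, 0.239], [0.1667, -0.0054, 0.0012])
```

send_rows --dr '[[-0.096,0.04,0.04],[-0.192,0.08,0.08],[-0.288,0.12,0.12],[-0.384,0.16,0.16],[-0.48,0.2,0.2],[-0.575,0.239,0.239],[-0.575,0.239,0.239],[-0.575,0.239,0.239]]' --offset '[[0.01,-0.003,0.005],[0.02,-0.006,0.01],[0.03,-0.009,0.015],[0.04,-0.012,0.02],[0.05,-0.015,0.025],[0.061,-0.017,0.03],[0.061,-0.017,0.03],[0.061,-0.017,0.03]]' --claw '[-0.3,-0.3,-0.3,-0.3,-0.3,-0.3,-0.3,-0.3]'

```text
time_s: 8.37
position: [0.4686, -0.2534, 0.2289]
ee_rot: [0.656, 0.27, -0.274, 0.649]
ft_force: [0.6, 0.2, 1.0]
gripper_width: 0.0555
```

```bash
python3 - <<'E'
from h import *
s=read_state();print(s['time_s'],s['position'],s['ft_force'],s['joint_pos'].round(2))
R=toolR([.7071,0,-.7071],[.7071,0,.7071])
K=np.array([.5775,-.253,.113])
X=R[:,0]
print(rel(K-.049*X,R,s),rel(K+.041*X,R,s))
b,m=snap('wrist','w9');snap('top','t9',(230,140,380,260),5)
print(proj('wrist',K,m))
print(blobs(b,(0,150,100),(7,255,255),amin=40))
E
```

```text
8.3667 [ 0.46859445 -0.2533628   0.22886301] [0.63864859 0.20872378 1.01433153] [-0.8  -0.62 -0.55  1.04  0.53  0.95]
([-0.011, 0.002, 0.005], [0.11, -0.0044, -0.0005]) ([-0.011, 0.002, 0.005], [0.2, -0.004, -0.0007])
[280.41361285 183.8716587 ]
[(array([276.8, 179.7]), array([269, 157,  17,  46, 586], dtype=int32)), (array([ 72.7, 287.4]), array([  45,  259,   69,   71, 1294], dtype=int32))]
```

View pics/w9.png

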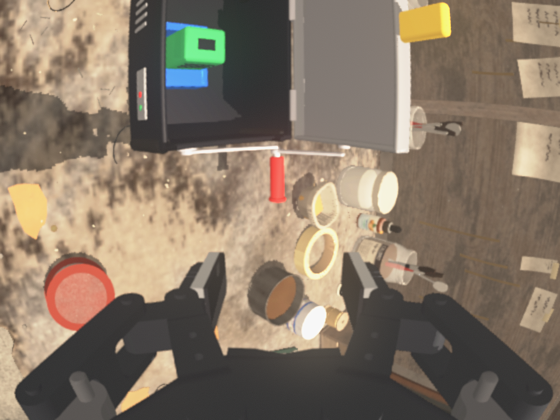

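The wrist view shows the knob at (277,180), hanging clear of the case between the two white links, and the lid standing up by itself. That is about 3 px left of my prediction, so I'll shift 2.5 mm and approach.

send_rows --dr '[[-0.01,0.002,0.005],[-0.01,0.002,0.005],[-0.01,0.002,0.005],[-0.01,0.002,0.005],[-0.01,0.002,0.005],[-0.01,0.002,0.005],[-0.01,0.002,0.005],[-0.01,0.002,0.005],[-0.01,0.002,0.005],[-0.01,0.002,0.005]]' --offset '[[0.02,-0.003,0],[0.045,-0.006,0],[0.07,-0.0065,0],[0.095,-0.0065,0],[0.12,-0.0065,0],[0.14,-0.0065,0],[0.16,-0.0065,0],[0.18,-0.0065,0],[0.195,-0.0065,0],[0.195,-0.0065,0]]' --claw '[-0.3,-0.3,-0.3,-0.3,-0.3,-0.3,-0.3,-0.3,-0.3,-0.3]'

```text
time_s: 9.3
position: [0.6038, -0.2511, 0.086]
ee_rot: [0.653, 0.272, -0.269, 0.654]
ft_force: [-0.6, -0.4, 0.6]
gripper_width: 0.0557
```

```bash
python3 - <<'E'
from h import *
s=read_state();print(s['time_s'],s['position'],s['ft_force'],s['joint_pos'].round(2))
b,m=snap('wrist','w10')
print(blobs(b,(0,150,100),(7,255,255),amin=40))
E
```

```text
9.3 [ 0.60378903 -0.25109717  0.08599997] [-0.60596277 -0.43423652  0.56161163] [-0.59 -0.34 -0.67  0.55  0.41  1.13]
[(array([277.7, 257.3]), array([ 261,  211,   36,   98, 2591], dtype=int32)), (array([  4.4, 416.7]), array([  0, 412,  10,   8,  42], dtype=int32))]
```

View pics/w10.png

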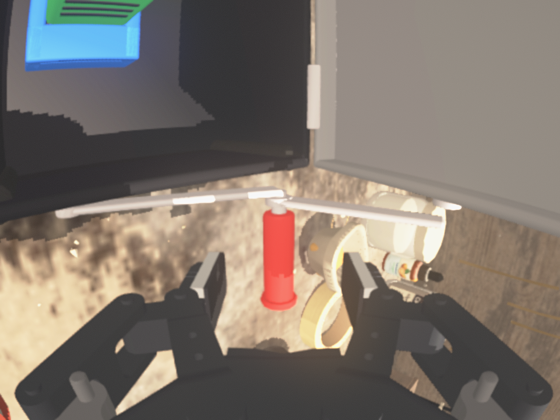

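The knob spans (262–295, 211–308) between the pads, about 7 px left of mid. I'll shift 3 mm left, go 6 mm deeper, and close.

send_rows --dr '[[0,0,0],[0,0,0],[0,0,0],[0,0,0],[0,0,0],[0,0,0],[0,0,0],[0,0,0]]' --offset '[[0.006,-0.003,0],[0.006,-0.003,0],[0.006,-0.003,0],[0.006,-0.003,0],[0.006,-0.003,0],[0.006,-0.003,0],[0.006,-0.003,0],[0.006,-0.003,0]]' --claw '[-0.3,0.3,1,1,1,1,1,1]' --newtons 50

```text
time_s: 10.02
position: [0.6045, -0.253, 0.0817]
ee_rot: [0.652, 0.271, -0.269, 0.655]
ft_force: [-3.4, 0.5, 1.1]
gripper_width: 0.0127
```

```bash
python3 - <<'E'
from h import *
s=read_state();print(s['time_s'],s['position'],s['gripper_width'],s['ft_force'])
R=Rot.from_quat(s['ee_rot']).as_matrix();X=R[:,0]
# expected knob from tool
for g in(.036,.041,.046):
  k=s['position']-g*X;d=RC.T@(k-case(-.045,0,.07));print(g,k.round(4),np.hypot(d[0],d[2]),np.degrees(np.arctan2(d[2],d[0])))
b,m=snap('wrist','w11')
k=s['position']-.043*X;d=RC.T@(k-case(-.045,0,.07));a0=np.arctan2(d[2],d[0])
for a in np.radians(np.arange(np.degrees(a0),49,2)):
  D=.093*RC@np.array([np.cos(a)-np.cos(a0),0,np.sin(a)-np.sin(a0)])
  print(round(np.degrees(a),1),(R.T@D).round(4).tolist())
E
```

```text
10.0167 [ 0.60449693 -0.25303994  0.08170906] 0.012701289691423001 [-3.44558833  0.45286655  1.0689319 ]
0.036 [ 0.579  -0.2531  0.1071] 0.09271390980851694 23.58137875179215
0.041 [ 0.5754 -0.2531  0.1106] 0.09099337114222016 26.510160681673664
0.046 [ 0.5719 -0.2531  0.1141] 0.08951936279084419 29.543553853116236
27.7 [0.0, 0.0, 0.0]
29.7 [-0.0031, 0.0009, -0.0]
31.7 [-0.0063, 0.0017, -0.0]
33.7 [-0.0094, 0.0024, -0.0]
35.7 [-0.0126, 0.003, -0.0]
37.7 [-0.0158, 0.0035, -0.0001]
39.7 [-0.0191, 0.0039, -0.0001]
41.7 [-0.0223, 0.0041, -0.0001]
43.7 [-0.0255, 0.0043, -0.0001]
45.7 [-0.0288, 0.0043, -0.0001]
47.7 [-0.032, 0.0042, -0.0002]
```

View pics/w11.png

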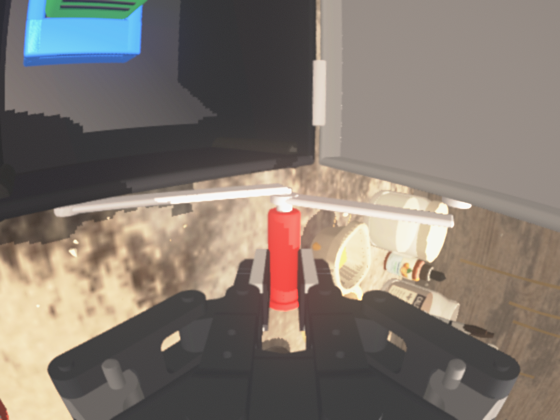

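send_rows --dr '[[0,0,0],[0,0,0],[0,0,0],[0,0,0],[0,0,0],[0,0,0],[0,0,0],[0,0,0],[0,0,0],[0,0,0],[0,0,0]]' --offset '[[-0.003,0.001,0],[-0.006,0.0017,0],[-0.009,0.0024,0],[-0.0125,0.003,0],[-0.016,0.0035,0],[-0.019,0.004,0],[-0.022,0.004,0],[-0.0255,0.0043,0],[-0.029,0.0043,0],[-0.032,0.0043,0],[-0.032,0.0043,0]]' --claw '[1,1,1,1,1,1,1,1,1,1,1]' --newtons 80

```text
time_s: 10.98
position: [0.5859, -0.253, 0.1096]
ee_rot: [0.652, 0.27, -0.267, 0.656]
ft_force: [7.0, 0.5, 1.4]
gripper_width: 0.0106
```

```bash
python3 - <<'E'
from h import *
s=read_state();print(s['time_s'],s['position'],s['gripper_width'],s['ft_force'])
b,m=snap('wrist','w12');snap('side','s12',(220,80,360,230),4)
E
```

```text
10.9833 [ 0.58590457 -0.25299223  0.10956107] 0.010597615115477398 [6.99511259 0.46127651 1.42569325]
```

View pics/w12.png

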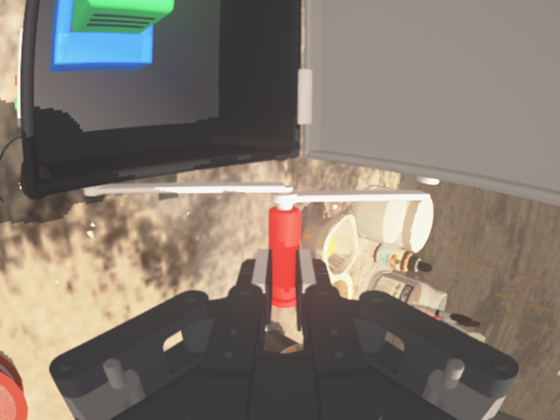

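View pics/s12.png

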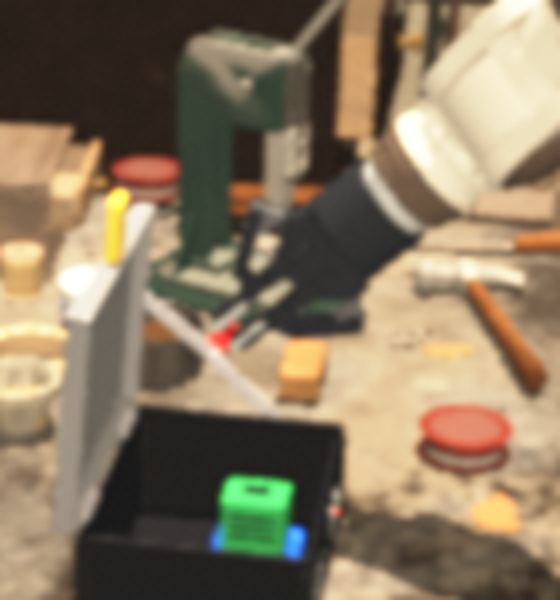

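```bash
python3 - <<'E'
from h import *
from scipy.optimize import brentq
# linkage: knob angle & elbow vs lid
r=np.hypot(84.6,8.4);ph=np.arctan2(8.4,84.6)
for th in(1.3,1.32,1.35,1.4,1.44,1.46,1.47,1.475,1.48):
    A=np.array([80-r*np.cos(th+ph),92+r*np.sin(th+ph)])-[-45,70];D=np.linalg.norm(A)
    c=(D*D-93**2-73**2)/(2*93*73)
    if abs(c)>1: print(th,'x',D);continue
    e=np.arccos(c);ang=np.degrees(np.arctan2(A[1],A[0]));o=np.degrees(np.arcsin(73*np.sin(e)/D))
    print(th,'elbow',2.57-e,'/',2.57+e,'knob ang',ang-o,'/',ang+o)
b=cv2.imread('pics/s12_raw.png');t,_=snap('top','t12',(230,140,380,260),5)
print(blobs(b,(0,150,100),(7,255,255),(255,150,300,180),4),blobs(t,(0,150,100),(7,255,255),(310,170,370,225),4))
for a in (38,40.4,43,45.5):
  k=lambda y:case(-.045+.093*np.cos(np.radians(a)),y,.07+.093*np.sin(np.radians(a)))
  print(a,[proj('side',k(y)).round(1).tolist() for y in(-.115,-.163)],[proj('top',k(y)).round(1).tolist() for y in(-.115,-.163)])
w=camera_model('wrist')
for a in (36,38,40.4,43,45.5):
  k=lambda y:case(-.045+.093*np.cos(np.radians(a)),y,.07+.093*np.sin(np.radians(a)))
  print(a,[proj('wrist',k(y),w).round(1).tolist() for y in(-.112,-.115,-.163)])
E
```

```text
1.3 elbow 1.764912562134414 / 3.3750874378655857 knob ang 23.62760958253651 / 63.882256548931664
1.32 elbow 1.8099955409933157 / 3.330004459006684 knob ang 24.38012012714425 / 62.41500644486328
1.35 elbow 1.8819399087954634 / 3.2580600912045363 knob ang 25.61451994823492 / 60.09407018520249
1.4 elbow 2.018429431763172 / 3.1215705682368275 knob ang 28.082205035912974 / 55.77927262814141
1.44 elbow 2.154211748961 / 2.9857882510389997 knob ang 30.72110945903944 / 51.63233982672081
1.46 elbow 2.2405395257659015 / 2.899460474234098 knob ang 32.504029828937156 / 49.085933145470555
1.47 elbow 2.2930310989272242 / 2.8469689010727754 knob ang 33.63044007341014 / 47.57550743865771
1.475 elbow 2.3232623465174416 / 2.816737653482558 knob ang 34.29408994471492 / 46.71929327184808
1.48 elbow 2.357625018660304 / 2.7823749813396956 knob ang 35.0618817131382 / 45.75857046242937
[(array([276.1, 163.5]), array([273, 161,   7,   6,  20], dtype=int32))] [(array([339.6, 194.3]), array([337, 191,   7,   7,  41], dtype=int32)), (array([353.5, 192.5]), array([353, 192,   2,   2,   4], dtype=int32))]
38 [[271.5, 168.7], [274.2, 162.2]] [[335.6, 193.5], [353.3, 194.1]]
40.4 [[272.3, 167.9], [275.0, 161.4]] [[335.7, 194.2], [353.5, 194.7]]
43 [[273.2, 167.0], [275.9, 160.5]] [[335.8, 195.0], [353.7, 195.6]]
45.5 [[274.2, 166.3], [276.8, 159.8]] [[336.0, 195.8], [353.9, 196.4]]
36 [[284.1, 196.1], [284.0, 202.0], [283.1, 288.2]]
38 [[285.1, 197.6], [285.0, 203.7], [284.0, 291.2]]
40.4 [[286.0, 199.6], [286.0, 205.8], [284.8, 294.9]]
43 [[286.7, 201.8], [286.6, 208.2], [285.3, 299.1]]
45.5 [[287.0, 204.1], [286.9, 210.7], [285.5, 303.3]]
```

View pics/t12.png

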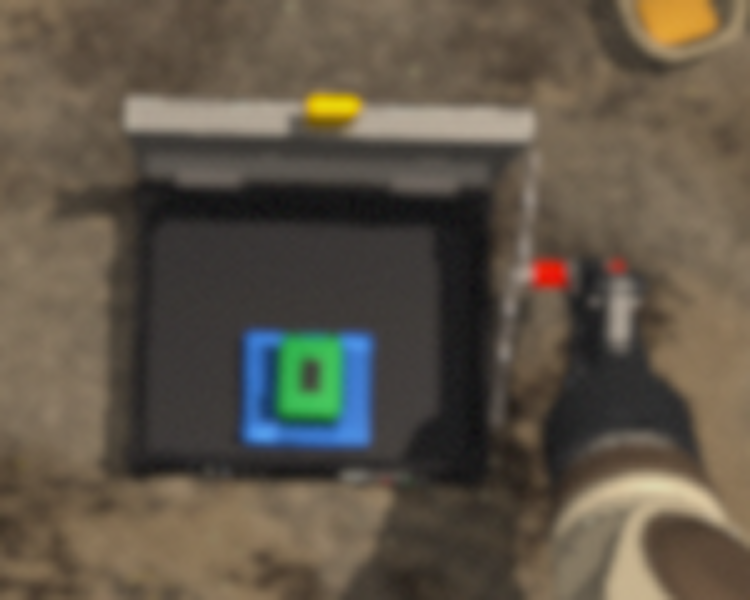

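Comparing the knob's pixels with the linkage puts it at about 41°, with the links just straight. The stop is at about 45.5°, so I'll pull further.

send_rows --dr '[[0,0,0],[0,0,0],[0,0,0],[0,0,0],[0,0,0],[0,0,0]]' --offset '[[-0.003,0,0],[-0.006,0,0],[-0.009,0,0],[-0.011,0,0],[-0.011,0,0],[-0.011,0,0]]' --claw '[1,1,1,1,1,1]' --newtons 90

```text
time_s: 11.63
position: [0.5769, -0.2526, 0.1147]
ee_rot: [0.652, 0.271, -0.269, 0.655]
ft_force: [-0.5, -0.4, 0.9]
gripper_width: 0.0002
```

```bash
python3 - <<'E'
from h import *
s=read_state();print(s['time_s'],s['position'],s['gripper_width'],s['ft_force'])
b,m=snap('wrist','w13')
for a in (38,40.4,43,45.5,47):
  k=lambda y:case(-.045+.093*np.cos(np.radians(a)),y,.07+.093*np.sin(np.radians(a)))
  print(a,[proj('wrist',k(y),m).round(1).tolist() for y in(-.112,-.115,-.163)])
E
```

```text
11.6333 [ 0.57693394 -0.25259246  0.11470457] 0.00016753220871778236 [-0.45739701 -0.37655858  0.87466755]
38 [[290.0, 193.4], [289.9, 199.1], [288.7, 282.6]]
40.4 [[291.0, 195.2], [290.9, 201.0], [289.5, 285.9]]
43 [[291.7, 197.1], [291.6, 203.1], [290.1, 289.7]]
45.5 [[292.0, 199.2], [291.9, 205.3], [290.3, 293.5]]
47 [[292.0, 200.4], [291.9, 206.6], [290.3, 295.8]]
```

View pics/w13.png

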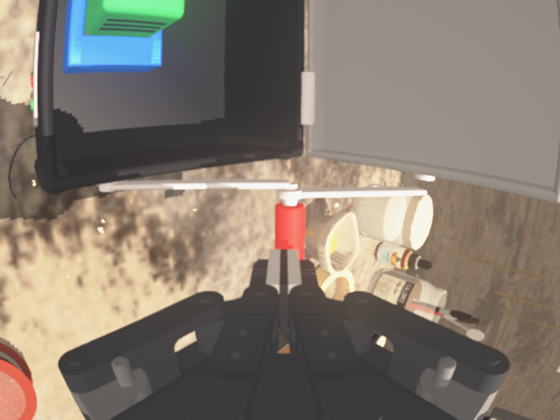

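The fingers slipped off the front of the knob and are now shut in front of it, with the red rod at (290,225) behind them. The stay sits about straight. I'll open, regrip deeper, and pull again.

send_rows --dr '[[0,0,0],[0,0,0],[0,0,0],[0,0,0],[0,0,0],[0,0,0],[0,0,0],[0,0,0],[0,0,0]]' --offset '[[-0.005,0,0],[-0.005,0.002,0],[-0.005,0.003,0],[-0.005,0.003,0],[-0.005,0.003,0],[0.01,0.003,0],[0.025,0.003,0],[0.032,0.003,0],[0.032,0.003,0]]' --claw '[-0.3,-0.3,-0.3,-0.3,-0.3,-0.3,-0.3,-0.3,-0.3]'

```text
time_s: 12.43
position: [0.6019, -0.252, 0.0923]
ee_rot: [0.652, 0.272, -0.269, 0.654]
ft_force: [-0.2, 0.9, -1.7]
gripper_width: 0.0553
```

```bash
python3 - <<'E'
from h import *
s=read_state();print(s['time_s'],s['position'],s['gripper_width'],s['ft_force'])
b,m=snap('wrist','w14')
for a in (38,40.4,43,45.5,47):
  k=lambda y:case(-.045+.093*np.cos(np.radians(a)),y,.07+.093*np.sin(np.radians(a)))
  print(a,[proj('wrist',k(y),m).round(1).tolist() for y in(-.112,-.115,-.163)])
E
```

```text
12.4333 [ 0.60185283 -0.25202226  0.09231395] 0.05530956255399987 [-0.18179738  0.8857228  -1.72738144]
38 [[287.0, 213.2], [286.9, 220.2], [285.7, 317.4]]
40.4 [[288.1, 216.0], [288.0, 223.1], [286.6, 322.1]]
43 [[288.9, 219.1], [288.8, 226.5], [287.2, 327.4]]
45.5 [[289.2, 222.4], [289.1, 229.9], [287.5, 332.8]]
47 [[289.2, 224.4], [289.0, 232.1], [287.4, 336.2]]
```

View pics/w14.png

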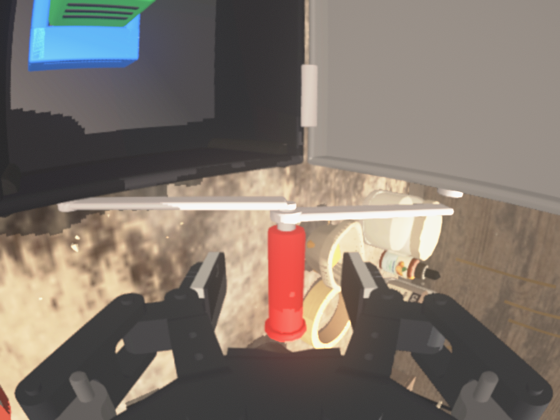

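send_rows --dr '[[0,0,0],[0,0,0],[0,0,0],[0,0,0],[0,0,0],[0,0,0],[0,0,0],[0,0,0],[0,0,0],[0,0,0],[0,0,0],[0,0,0]]' --offset '[[0,0,0],[0,0,0],[0,0,0],[0,0,0],[0,0,0],[0,0,0],[-0.002,0,0],[-0.004,0,0],[-0.006,0,0],[-0.008,0,0],[-0.01,0,0],[-0.01,0,0]]' --claw '[1,1,1,1,1,1,1,1,1,1,1,1]' --newtons 60

```text
time_s: 13.48
position: [0.5955, -0.2527, 0.0996]
ee_rot: [0.652, 0.271, -0.269, 0.655]
ft_force: [43.8, -10.8, -30.0]
gripper_width: 0.0132
```

```bash
python3 - <<'E'
from h import *
s=read_state();print(s['time_s'],s['position'],s['gripper_width'],s['ft_force'])
b,m=snap('wrist','w15')
for a in (38,40.4,43,45.5,47):
  k=lambda y:case(-.045+.093*np.cos(np.radians(a)),y,.07+.093*np.sin(np.radians(a)))
  print(a,[proj('wrist',k(y),m).round(1).tolist() for y in(-.112,-.115,-.163)])
E
```

```text
13.4833 [ 0.59552171 -0.25270404  0.09956152] 0.013158846104368774 [ 43.80764331 -10.84149238 -29.97894396]
38 [[285.5, 205.7], [285.5, 212.3], [284.3, 305.4]]
40.4 [[286.5, 208.0], [286.4, 214.8], [285.2, 309.6]]
43 [[287.2, 210.8], [287.1, 217.7], [285.8, 314.5]]
45.5 [[287.5, 213.5], [287.4, 220.7], [286.0, 319.3]]
47 [[287.4, 215.3], [287.3, 222.5], [285.9, 322.3]]
```

View pics/w15.png

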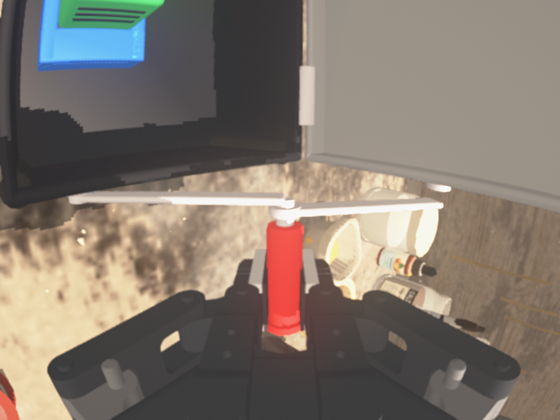

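The force has risen to about 50 N and the knob is at the 45.5° pixel position (row 220), so the stay has met its stop. I'll ease off, release and back out.

send_rows --dr '[[0,0,0],[0,0,0],[0,0,0],[0,0,0],[0,0,0],[0,0,0],[0,0,0],[0,0,0],[0,0,0],[0,0,0],[0,0,0]]' --offset '[[0.001,0,0],[0.001,0,0],[0.001,0,0],[0.001,0,0],[0.001,0,0],[-0.01,0,0],[-0.03,0,0],[-0.055,0,0],[-0.08,0,0],[-0.1,0,0],[-0.12,0,0]]' --claw '[-0.3,-0.3,-0.3,-0.3,-0.3,-0.3,-0.3,-0.3,-0.3,-0.3,-0.3]'

```text
time_s: 14.45
position: [0.5091, -0.2529, 0.1877]
ee_rot: [0.652, 0.27, -0.268, 0.656]
ft_force: [0.5, -0.4, 0.1]
gripper_width: 0.0557
```

```bash
python3 - <<'E'
from h import *
s=read_state();print(s['time_s'],s['position'],s['gripper_width'],s['ft_force'],s['joint_pos'].round(2))
b,m=snap('wrist','w16')
print(blobs(b,(0,150,100),(7,255,255),amin=40))
for a in (38,40.4,43,45.5,47):
  k=lambda y:case(-.045+.093*np.cos(np.radians(a)),y,.07+.093*np.sin(np.radians(a)))
  print(a,[proj('wrist',k(y),m).round(1).tolist() for y in(-.112,-.115,-.139,-.163)])
t,_=snap('top','t16',(130,140,380,260),3);snap('side','s16',(220,80,360,230),4)
E
```

```text
14.45 [ 0.50909193 -0.25288426  0.18770693] 0.05572815069980026 [ 0.54033495 -0.39510481  0.07756756] [-0.73 -0.57 -0.61  0.88  0.49  1.  ]
[(array([281.3, 201.7]), array([271, 171,  22,  63, 904], dtype=int32)), (array([ 38.5, 312.3]), array([  10,  281,   76,   80, 1579], dtype=int32))]
38 [[282.6, 165.0], [282.6, 168.6], [282.3, 197.4], [282.1, 225.0]]
40.4 [[283.1, 165.6], [283.1, 169.4], [282.8, 198.6], [282.6, 226.5]]
43 [[283.4, 166.4], [283.4, 170.2], [283.1, 199.8], [282.9, 228.2]]
45.5 [[283.5, 167.1], [283.5, 171.0], [283.2, 201.1], [282.9, 229.8]]
47 [[283.5, 167.6], [283.4, 171.5], [283.1, 201.8], [282.9, 230.8]]
```

View pics/w16.png

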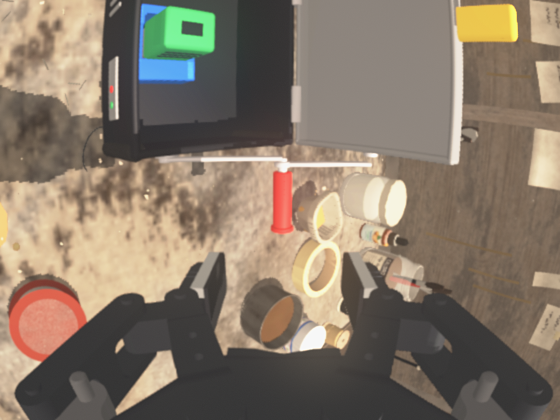

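View pics/s16.png

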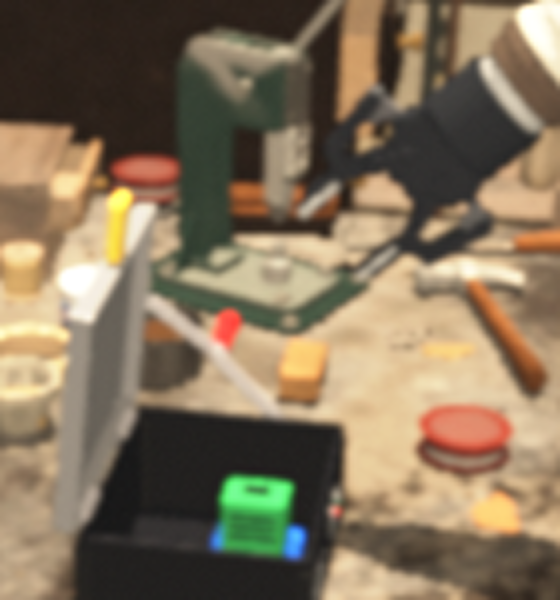

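View pics/t16.png

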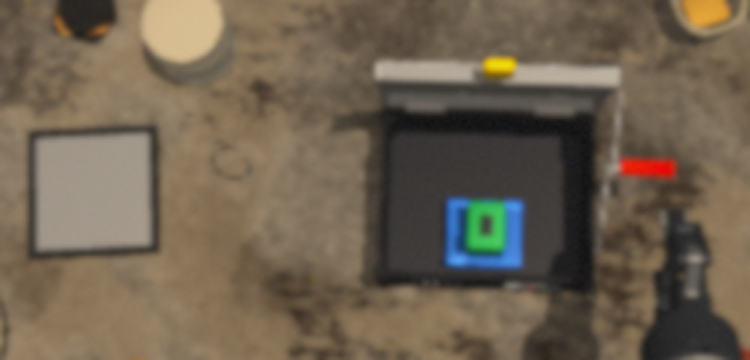

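In the wrist view the knob centroid is at row 201.7, where about 45.5–47° is predicted. In the side view the lid is vertical with the stay kinked past straight. In the top view the lid stays up and the battery is at (487,226). Next I measure the battery and move above it.

```bash
python3 - <<'E'
from h import *
s=read_state()
t=cv2.imread('pics/t16_raw.png');b=cv2.imread('pics/s16_raw.png')
G=((45,100,60),(80,255,255))
tg=blobs(t,*G,(270,195,320,230),30);print(tg)
print('top centre',plane('top',*tg[0][0],.083),'pred',case(-.028,0,.083))
k=cv2.inRange(cv2.cvtColor(t,cv2.COLOR_BGR2HSV),*G)[195:230,270:320];x,y,w,h=cv2.boundingRect(k);print([plane('top',270+a,195+c,.083).round(4).tolist() for a,c in((x,y),(x+w,y+h))])
R=toolR([0,0,-1],RC@[0,1,0])
d,o=rel([.512,-.109,.23],R,s);print(d,o,np.degrees(np.linalg.norm(d)));n=15
d=np.array(d);print([(d*i/n).round(3).tolist() for i in range(1,n+1)])
E
```

```text
[(array([291.2, 215. ]), array([285, 206,  13,  18, 197], dtype=int32))]
top centre [ 0.51233288 -0.10727526  0.083     ] pred [ 0.51200068 -0.10880452  0.083     ]
[[0.5372, -0.0896, 0.083], [0.4876, -0.1266, 0.083]]
[-1.469, 0.618, -0.617] [-0.0281, 0.032, -0.1446] 97.91669353526599
[[-0.098, 0.041, -0.041], [-0.196, 0.082, -0.082], [-0.294, 0.124, -0.123], [-0.392, 0.165, -0.165], [-0.49, 0.206, -0.206], [-0.588, 0.247, -0.247], [-0.686, 0.288, -0.288], [-0.783, 0.33, -0.329], [-0.881, 0.371, -0.37], [-0.979, 0.412, -0.411], [-1.077, 0.453, -0.452], [-1.175, 0.494, -0.494], [-1.273, 0.536, -0.535], [-1.371, 0.577, -0.576], [-1.469, 0.618, -0.617]]
```

send_rows --dr '[[0,0,0],[-0.098,0.041,-0.041],[-0.196,0.082,-0.082],[-0.294,0.124,-0.123],[-0.392,0.165,-0.165],[-0.49,0.206,-0.206],[-0.588,0.247,-0.247],[-0.686,0.288,-0.288],[-0.783,0.33,-0.329],[-0.881,0.371,-0.37],[-0.979,0.412,-0.411],[-1.077,0.453,-0.452]]' --offset '[[-0.02,0.01,0],[-0.035,0.02,0],[-0.05,0.03,-0.005],[-0.06,0.035,-0.015],[-0.06,0.035,-0.03],[-0.06,0.035,-0.045],[-0.055,0.035,-0.06],[-0.05,0.035,-0.075],[-0.045,0.035,-0.09],[-0.04,0.035,-0.105],[-0.035,0.035,-0.12],[-0.03,0.033,-0.13]]' --claw '[-0.5,-0.5,-0.5,-0.5,-0.5,-0.5,-0.5,-0.5,-0.5,-0.5,-0.5,-0.5]'

```text
time_s: 15.6
position: [0.5122, -0.1216, 0.2291]
ee_rot: [0.195, 0.633, -0.08, 0.745]
ft_force: [-0.3, -0.7, -0.6]
gripper_width: 0.0641
```

```bash
python3 - <<'E'
from h import *
s=read_state();print(s['time_s'],s['position'],s['gripper_width'],s['ft_force'],s['joint_pos'].round(2))
R=toolR([0,0,-1],RC@[0,1,0])
print(rel([.512,-.108,.17],R,s))
E
```

```text
15.6 [ 0.51216894 -0.121628    0.22905485] 0.06408642708513934 [-0.28399449 -0.69830019 -0.6476602 ] [-0.34 -0.11  0.02  1.57  0.18  0.06]
([-0.386, 0.159, -0.165], [0.0592, 0.0012, -0.0127])
```

send_rows --dr '[[-0.096,0.04,-0.041],[-0.193,0.08,-0.082],[-0.29,0.12,-0.123],[-0.386,0.159,-0.165],[-0.386,0.159,-0.165],[-0.386,0.159,-0.165],[-0.386,0.159,-0.165]]' --offset '[[0.01,0,-0.003],[0.02,0,-0.006],[0.035,0.001,-0.01],[0.05,0.001,-0.0127],[0.059,0.001,-0.0127],[0.059,0.001,-0.0127],[0.059,0.001,-0.0127]]' --claw '[-0.5,-0.5,-0.5,-0.5,-0.5,-0.5,-0.5]'

```text
time_s: 16.18
position: [0.5112, -0.1089, 0.1706]
ee_rot: [0.006, 0.706, -0.004, 0.708]
ft_force: [0.3, -0.0, 0.3]
gripper_width: 0.0639
```

```bash
python3 - <<'E'
from h import *
s=read_state();print(s['time_s'],s['position'],s['gripper_width'],s['ft_force'],s['joint_pos'].round(2))
R=toolR([0,0,-1],RC@[0,1,0])
print(rel([.512,-.108,.022],R,s),Rot.from_quat(s['ee_rot']).as_matrix().round(3))
b,m=snap('wrist','w17')
g=blobs(b,(45,100,60),(80,255,255),amin=100);print(g)
k=max(g,key=lambda q:q[1][4]);print(plane('wrist',*k[0],.083,m), proj('wrist',[.512,-.108,.083],m))
E
```

```text
16.1833 [ 0.51119568 -0.108949    0.17060798] 0.06390106681944992 [ 0.25560431 -0.04719407  0.32448063] [-0.21  0.01  0.04  1.6   0.   -0.2 ]
([-0.008, 0.002, -0.003], [0.1486, 0.0005, 0.0005]) [[ 0.002  0.015  1.   ]
 [ 0.003  1.    -0.015]
 [-1.     0.003  0.002]]
[(array([284.4, 200.5]), array([ 263,  169,   42,   60, 1729], dtype=int32))]
[ 0.50840781 -0.10785165  0.083     ] [284.28365429 204.64356937]
```

View pics/w17.png

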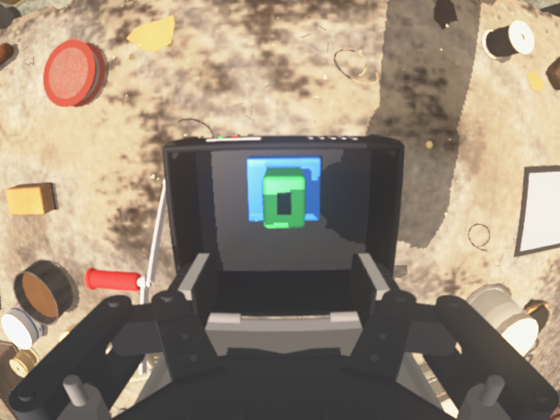

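The battery is at (284,200), centred between the pads, with the case walls clear on both sides. Descending part way.

send_rows --dr '[[-0.008,0.002,-0.003],[-0.008,0.002,-0.003],[-0.008,0.002,-0.003],[-0.008,0.002,-0.003],[-0.008,0.002,-0.003],[-0.008,0.002,-0.003],[-0.008,0.002,-0.003],[-0.008,0.002,-0.003]]' --offset '[[0.015,0.0005,0.0005],[0.035,0.0005,0.0005],[0.06,0.0005,0.0005],[0.08,0.0005,0.0005],[0.1,0.0005,0.0005],[0.115,0.0005,0.0005],[0.125,0.0005,0.0005],[0.125,0.0005,0.0005]]' --claw '[-0.5,-0.5,-0.5,-0.5,-0.5,-0.5,-0.5,-0.5]'

```text
time_s: 16.9
position: [0.5111, -0.1089, 0.0454]
ee_rot: [0.002, 0.707, -0.002, 0.707]
ft_force: [-0.1, -0.2, 0.1]
gripper_width: 0.0638
```

```bash
python3 - <<'E'
from h import *
s=read_state();print(s['time_s'],s['position'],s['gripper_width'],s['ft_force'])
b,m=snap('wrist','w18');snap('side','s18',(220,80,360,230),4)
for z in(.083,.033):print(proj('wrist',[.512,-.108,z],m))
E
```

```text
16.9 [ 0.51113211 -0.10892521  0.04541757] 0.06382842258901908 [-0.12283486 -0.21738764  0.14025075]
[286.00157434 274.36820387]
[285.26683233 236.98101963]
```

View pics/w18.png

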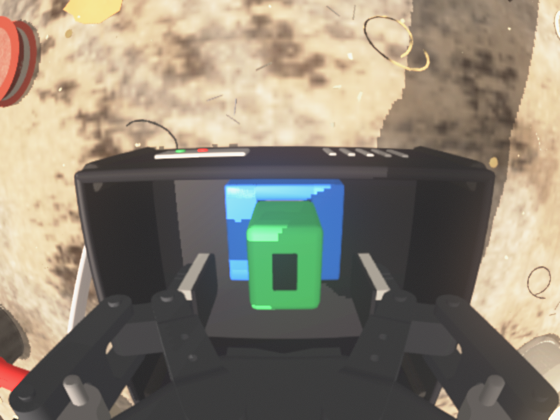

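View pics/s18.png

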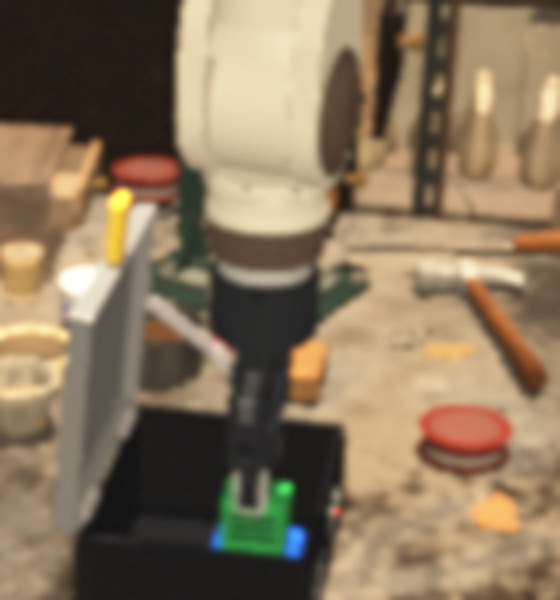

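send_rows --dr '[[0,0,0],[0,0,0],[0,0,0],[0,0,0],[0,0,0],[0,0,0],[0,0,0],[0,0,0],[0,0,0],[0,0,0]]' --offset '[[0.01,0.0007,0.001],[0.02,0.0007,0.001],[0.023,0.0007,0.001],[0.023,0.0007,0.001],[0.023,0.0007,0.001],[0.023,0.0007,0.001],[0.023,0.0007,0.001],[0.023,0.0007,0.001],[0.023,0.0007,0.001],[0.023,0.0007,0.001]]' --claw '[-0.5,-0.5,-0.5,-0.5,1,1,1,1,1,1]' --newtons 80

```text
time_s: 17.83
position: [0.5135, -0.1079, 0.0241]
ee_rot: [0.001, 0.707, -0.002, 0.708]
ft_force: [0.9, -0.2, 6.1]
gripper_width: 0.0347
```

```bash
python3 - <<'E'
from h import *
s=read_state();print(s['time_s'],s['position'],s['gripper_width'],s['ft_force'])
b,m=snap('wrist','w19')
E
```

```text
17.8333 [ 0.51349721 -0.10794351  0.02414595] 0.034724749121691136 [ 0.9125569  -0.18869563  6.1058018 ]
```

View pics/w19.png

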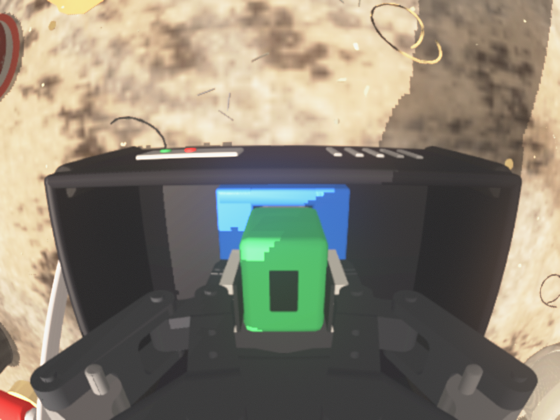

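The battery is gripped on both sides; the width reads 34.7 mm against 36. Lifting straight up.

send_rows --dr '[[0,0,0],[0,0,0],[0,0,0],[0,0,0],[0,0,0],[0,0,0],[0,0,0],[0,0,0],[0,0,0],[0,0,0],[0,0,0],[0,0,0]]' --offset '[[-0.004,0,0],[-0.008,0,0],[-0.013,0,0],[-0.019,0,0],[-0.026,0,0],[-0.035,0,0],[-0.047,0,0],[-0.062,0,0],[-0.08,0,0],[-0.1,0,0],[-0.12,0,0],[-0.14,0,0]]' --claw '[1,1,1,1,1,1,1,1,1,1,1,1]'

```text
time_s: 18.88
position: [0.513, -0.1077, 0.1658]
ee_rot: [0.001, 0.707, -0.002, 0.708]
ft_force: [0.3, 0.3, -1.0]
gripper_width: 0.0347
```

```bash
python3 - <<'E'
from h import *
s=read_state();print(s['time_s'],s['position'],s['gripper_width'],s['ft_force'],s['joint_pos'].round(2))
snap('wrist','w20');snap('side','s20',(200,80,380,230),4)
R=toolR([0,0,-1],[np.sin(.5),np.cos(.5),0])
print(rel([.5506,.278,.165],R,s))
R=toolR([0,0,-1],[0,1,0])
print(rel([.5506,.278,.165],R,s))
E
```

```text
18.8833 [ 0.51296728 -0.107652    0.16578668] 0.03474710250244314 [ 0.34457135  0.33656703 -0.95515117] [-0.21  0.01  0.04  1.59 -0.   -0.2 ]
([0.496, 0.002, 0.001], [0.0003, 0.3858, 0.036])
([-0.004, 0.002, 0.001], [0.0003, 0.3858, 0.036])
```

View pics/w20.png

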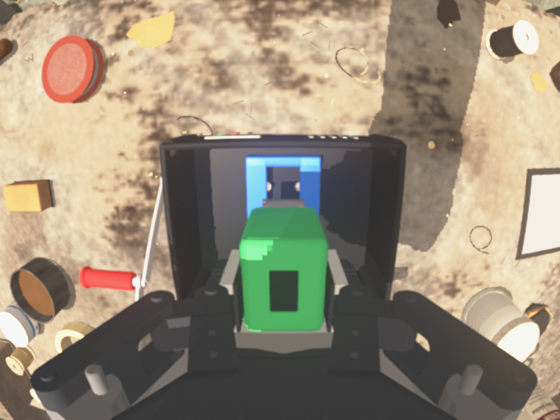

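View pics/s20.png

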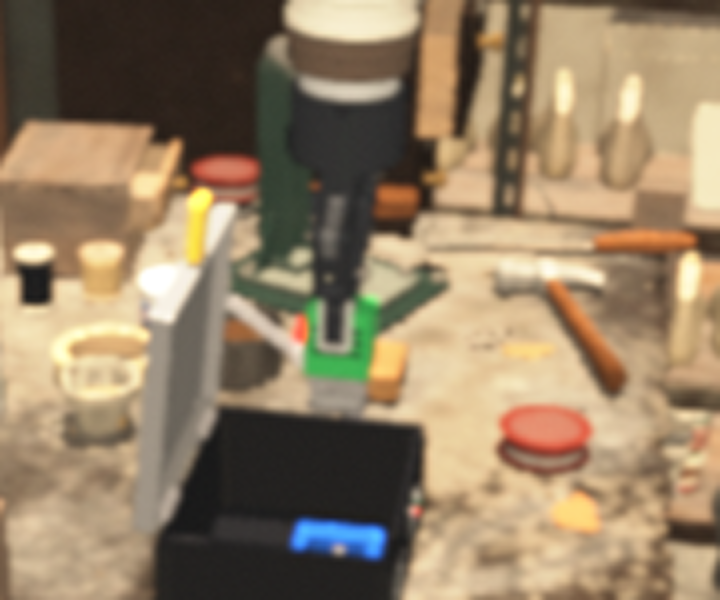

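The battery is clear of the case, with its bottom at about 0.148, the lid is still propped, and the grip is unchanged. Carrying it across to the mat.

send_rows --dr '[[0,0,0],[0,0,0],[0,0,0],[0,0,0],[0,0,0],[0,0,0],[0,0,0],[0,0,0],[0,0,0],[0,0,0],[0,0,0],[0,0,0]]' --offset '[[0,0.015,0.001],[0,0.04,0.004],[0,0.075,0.007],[0,0.11,0.01],[0,0.145,0.014],[0,0.18,0.018],[0,0.215,0.022],[0,0.25,0.025],[0,0.285,0.029],[0,0.32,0.032],[0,0.355,0.035],[0,0.375,0.036]]' --claw '[1,1,1,1,1,1,1,1,1,1,1,1]'

```text
time_s: 19.98
position: [0.5503, 0.2704, 0.1625]
ee_rot: [0.001, 0.707, -0.001, 0.707]
ft_force: [1.1, 0.0, -1.1]
gripper_width: 0.0348
```

```bash
python3 - <<'E'
from h import *
s=read_state();print(s['time_s'],s['position'],s['gripper_width'],s['ft_force'],s['joint_pos'].round(2))
b,m=snap('wrist','w21');snap('side','s21')
print(plane('top',161.3,203.7,.003))
R=toolR([0,0,-1],[0,1,0])
print(rel([.55,.278,.04],R,s))
print(Rot.from_quat(s['ee_rot']).as_matrix()[:,0])
E
```

```text
19.9833 [0.55025063 0.27044971 0.16254657] 0.0348252680289082 [ 1.13637439  0.04951039 -1.11768636] [ 0.46  0.23  0.27  1.61 -0.    0.46]
[0.54814207 0.27529264 0.003     ]
([-0.003, -0.0, 0.001], [0.1225, 0.0076, -0.0003])
[-9.88489850e-06 -6.45012602e-04 -9.99999792e-01]
```

View pics/w21.png

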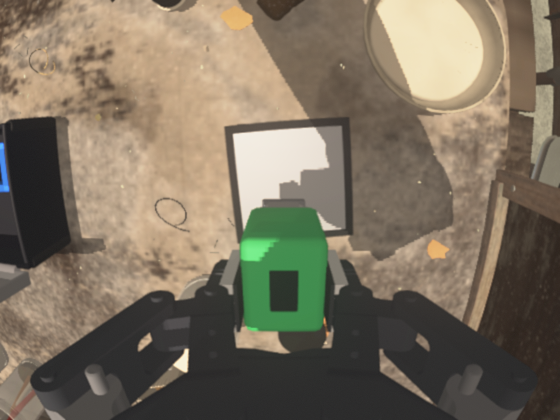

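View pics/s21.png

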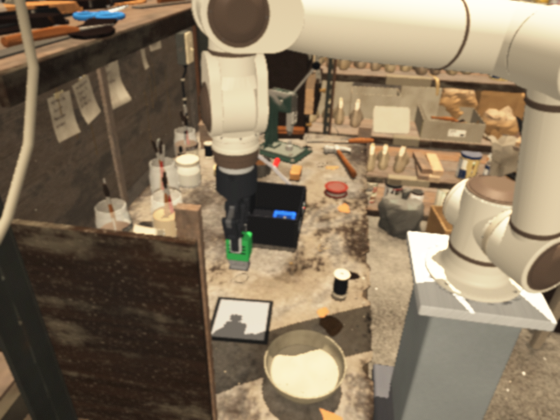

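```bash
python3 - <<'E'
from h import *
m=camera_model('wrist');P=[plane('wrist',u,v,.003,m) for u,v in((225,127),(350,118),(352,235))]
print(np.round(P,4),(P[0]+P[2])/2,np.linalg.norm(P[0]-P[1]),np.linalg.norm(P[2]-P[1]))
E
```

```text
[[0.487  0.2101 0.003 ]
 [0.4775 0.3389 0.003 ]
 [0.6053 0.3467 0.003 ]] [0.54613829 0.27842391 0.003     ] 0.12912993950238166 0.12797704054374284
```

The mat corners in the wrist view, (225,127), (350,118) and (352,235), give sides of 129 × 128 mm and a centre at (0.547, 0.277), which agrees with the top view. Descending.

send_rows --dr '[[0,0,0],[0,0,0],[0,0,0],[0,0,0],[0,0,0],[0,0,0],[0,0,0],[0,0,0],[0,0,0],[0,0,0]]' --offset '[[0.01,0.004,-0.001],[0.025,0.006,-0.003],[0.045,0.006,-0.003],[0.065,0.006,-0.003],[0.085,0.006,-0.003],[0.1,0.006,-0.003],[0.115,0.006,-0.003],[0.122,0.006,-0.003],[0.127,0.006,-0.003],[0.13,0.006,-0.003]]' --claw '[1,1,1,1,1,1,1,1,1,1]'

```text
time_s: 20.92
position: [0.5476, 0.2724, 0.0327]
ee_rot: [0.001, 0.707, -0.002, 0.707]
ft_force: [0.0, 0.2, -2.1]
gripper_width: 0.0345
```

```bash
python3 - <<'E'
from h import *
s=read_state();print(s['time_s'],s['position'],s['gripper_width'],s['ft_force'],Rot.from_quat(s['ee_rot']).as_matrix()[:,0])
E
```

```text
20.9167 [0.54756585 0.2723528  0.03266875] 0.03449161560039763 [ 0.03604673  0.15166637 -2.05004068] [ 1.75192418e-04 -1.32229484e-03 -9.99999110e-01]
```

Going down to about 0.0215, where the battery foot should touch, in small steps.

send_rows --dr '[[0,0,0],[0,0,0],[0,0,0],[0,0,0],[0,0,0],[0,0,0]]' --offset '[[0.003,0.002,0],[0.006,0.003,0],[0.008,0.003,0],[0.01,0.003,0],[0.011,0.003,0],[0.011,0.003,0]]' --claw '[1,1,1,1,1,1]'

```text
time_s: 21.42
position: [0.5476, 0.276, 0.022]
ee_rot: [0.001, 0.707, -0.002, 0.707]
ft_force: [0.9, 0.3, -0.7]
gripper_width: 0.0347
```

```bash
python3 - <<'E'
from h import *
s=read_state();print(s['time_s'],s['position'],s['gripper_width'],s['ft_force'])
snap('side','s22',(170,200,310,360),4)
E
```

```text
21.4167 [0.54761099 0.27599898 0.02195082] 0.034707401751889765 [ 0.94001748  0.29911608 -0.71072584]
```

View pics/s22.png

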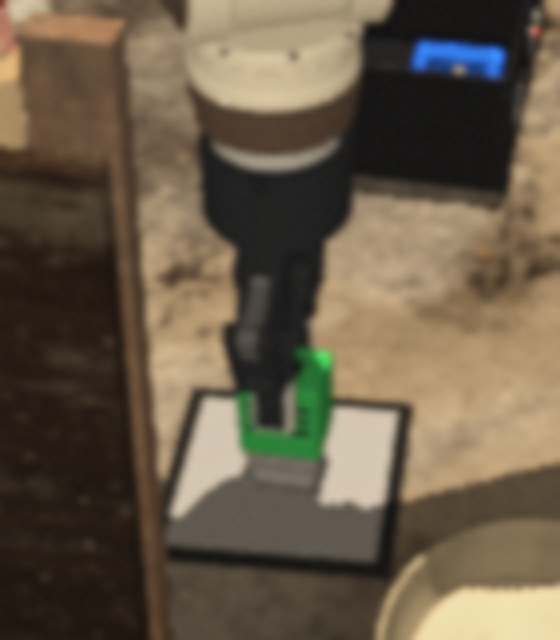

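send_rows --dr '[[0,0,0],[0,0,0],[0,0,0]]' --offset '[[0.001,0,0],[0.0018,0,0],[0.0018,0,0]]' --claw '[1,1,1]'

```text
time_s: 21.72
position: [0.5479, 0.2761, 0.0212]
ee_rot: [0.001, 0.707, -0.002, 0.708]
ft_force: [-2.0, 0.3, 3.6]
gripper_width: 0.0349
```

The foot touches at 0.0212, as predicted, with 3.6 N upward. Opening, then lifting straight up.

send_rows --dr '[[0,0,0],[0,0,0],[0,0,0],[0,0,0],[0,0,0],[0,0,0],[0,0,0],[0,0,0],[0,0,0],[0,0,0],[0,0,0],[0,0,0]]' --offset '[[0,0,0],[0,0,0],[0,0,0],[0,0,0],[-0.005,0,0],[-0.015,0,0],[-0.03,0,0],[-0.05,0,0],[-0.075,0,0],[-0.1,0,0],[-0.125,0,0],[-0.15,0,0]]' --claw '[0,-0.5,-0.5,-0.5,-0.5,-0.5,-0.5,-0.5,-0.5,-0.5,-0.5,-0.5]'

```text
time_s: 22.72
position: [0.5475, 0.2761, 0.1727]
ee_rot: [0.001, 0.707, -0.002, 0.708]
ft_force: [-0.1, 0.6, 0.6]
gripper_width: 0.064
```

```bash
python3 - <<'E'
from h import *
s=read_state();print(s['time_s'],s['position'],s['gripper_width'],s['ft_force'])
b,m=snap('wrist','w23')
side,_=snap('side','s23')
print(blobs(b,(45,100,60),(80,255,255),amin=60))
for z in(.003,.08):print(proj('wrist',[.5475,.276,z],m),proj('side',[.5475,.276,z]))
E
```

```text
22.7167 [0.54752313 0.27612374 0.17270266] 0.0640355451170464 [-0.14247442  0.58799122  0.55598413]
[(array([282.9, 196.8]), array([ 263,  172,   41,   52, 1648], dtype=int32))]
[283.27279322 183.8816924 ] [240.69044558 317.58634056]
[283.37504066 202.17281858] [239.96133312 290.97137839]
```

View pics/w23.png

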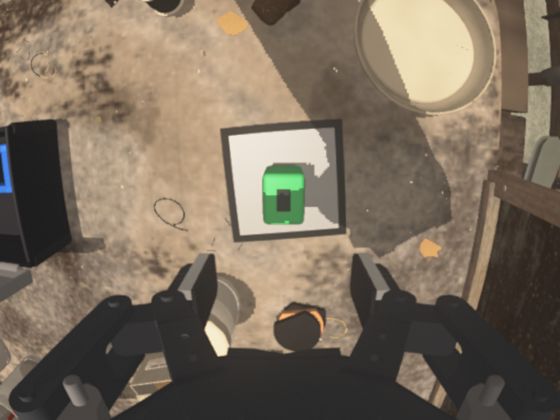

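View pics/s23.png

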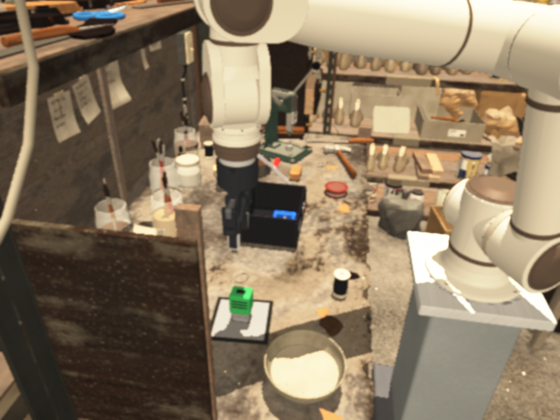

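The battery stands upright near the mat's middle, at (283,197) in the wrist view and (241,300) in the side view. The arm hides the lid in the side view, so I'll check the stay from above before handing in.

```bash
python3 - <<'E'
from h import *
t,_=snap('top','t24',(130,120,380,300),3)
print(blobs(t,(0,150,100),(7,255,255),(310,170,370,225),8),blobs(cv2.imread('pics/t16_raw.png'),(0,150,100),(7,255,255),(310,170,370,225),8))
Y=((22,150,120),(35,255,255))
print(blobs(t,*Y,(270,140,330,180),8),blobs(cv2.imread('pics/t16_raw.png'),*Y,(270,140,330,180),8))
s=read_state();print(s['time_s'],s['joint_vel'].round(3))
E
```

```text
[(array([345.9, 195.5]), array([337, 192,  19,   8, 129], dtype=int32))] [(array([345.9, 195.5]), array([337, 192,  19,   8, 129], dtype=int32))]
[(array([295.8, 161.4]), array([291, 159,  11,   6,  60], dtype=int32))] [(array([295.9, 161.4]), array([291, 159,  11,   6,  59], dtype=int32))]
22.8667 [ 0.     0.019 -0.067 -0.028  0.    -0.001]
```

View pics/t24.png

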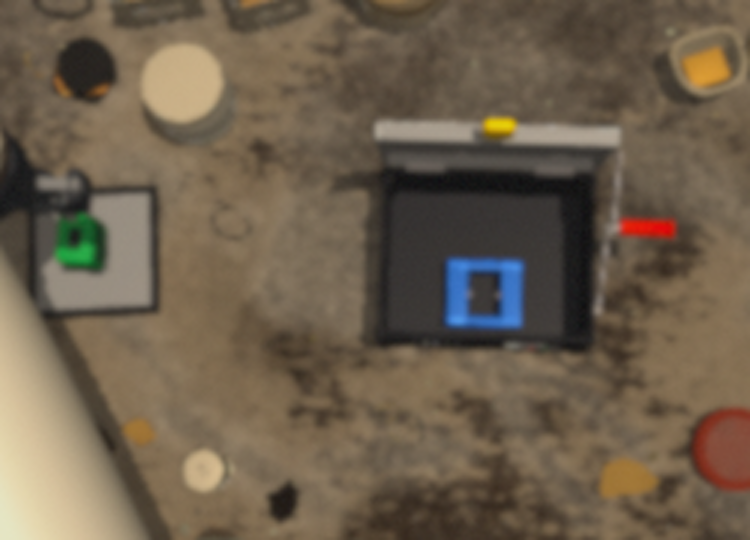

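```bash
python3 -c "
from cell import *
print(close_job())"
```

```text
the job is handed in; nothing more can be done
None
```

The lid is open with its stay locked over centre, and the battery stands upright on the mat. I handed the job in at about 22.9 s of the 56 s allowed.

**What I did:**
- **Lid:** I opened it by the tab to about 1.32 rad and let go; it stayed up.
- **Stay:** I pulled the knob past straight until the force rose to about 50 N at the stop.
- **Battery:** I pulled it straight up out of the socket, carried it across and set it down on the mat. The foot touched where I expected, with 3.6 N.

**Last checks:**
- **Stay still locked:** In the top view, the knob and tab sit at the same pixels as right after locking. The wrist view before that put the knob at about 45.5–47° round its pivot, where the linkage puts the stop at about 45.5°.
- **Battery placement:** It stands upright within a few mm of the mat's centre, and the gripper is about 9 cm above it, touching nothing.
- **Bystanders:** The spool, jar and tin look unmoved in the last pictures. I did not measure them again, and I did not look at the wax or the sanding block separately.

**What failed or disagreed:**
- **Finger reach:** In the pictures the fingertips end about 25–30 mm short of the reported TCP. My first grip on the tab closed above it, so I gripped deeper from then on.
- **Knob grip:** The first grip slipped off at about the straight position; a deeper second grip finished the lock.
- **Knob angle:** The top view alone reads slightly lower, about 43–45°. I relied on the wrist view and the force at the stop.

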